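Stack spindle parts on two post stands in assembly order

ROBOT

A 7-joint arm with a two-finger parallel gripper is mounted at the origin on the work surface. World frame = base frame: x ahead of the robot, y to its left, z up, the work surface at z = 0. Lengths are in m, angles in rad, forces in N, time in s.
With the tool pointing down it reaches from about 0.4 to 0.85 m from the base axis. Payload 10.4 kg.
Tool frame: the origin (TCP) lies between the finger pads; the fingertips stand ahead of it and the grasp point (between the pads) lies 6 mm ahead of it (finger_overhang is the z of the fingertips in the tool frame, in m); z points along the fingers, y is the direction in which the jaws open and shut (so a half turn about z gives the same grasp; the last joint's range is limited). The gripper opens to 85 mm and grips with 20 to 120 N. Pads are 22 mm wide; open, the fingers measure 114 mm over their backs; the gripper's body (76 mm by 85 mm) begins 54 mm behind the grasp point. The pads swing forward as they close: fully open they stand 13 mm farther back than shut.
Start: joints at [-0.023, 0.332, -0.065, 1.46, 0.022, 1.35, -0.088], TCP at [0.625, 0, 0.256] pointing down, gripper open.
Joint ranges: [-2.6, 2.6], [-0.5, 2.12], [-1.47, 1.34], [0.16, 2.42], [-1.27, 4.41], [0.06, 2.06], [-2.6, 2.6]. Speed limits (rad/s): [2.22, 2.22, 2.79, 2.79, 3.14, 3.14, 3.14].

INTERFACE

Orientations are given as a unit quaternion [x, y, z, w].
In Python, from workcell import * gives the robot as it stands.
- The arm moves only by the shell command python3 -m creep 'ROWS' [FORCE]. ROWS is JSON, a list of rows, each a list of 7 numbers: the turn, a rotation vector about the tool's x, y, z in rad, then the shift along the tool's x, y, z in mm, then the closure in counts, from 0 (fully open) to 255 (shut). In form: [[wx, wy, wz, dx, dy, dz, claw], ...]. A call has 1 to 8 rows; each row shifts and turns the commanded pose from where the row before left it, along the tool's axes as they then stand; what a row does not reach is not made up. A row lasts 1/10 s, in which the tool goes at most 50 mm and 8.59 degrees, less where a joint would pass 70% of its speed; a pose out of reach is approached as far as the arm can. A call is refused whole if a number of a shift passes 50 or a number of a turn 0.15, either way. A call with a gripper value outside its range is refused whole. The fingers move at their own pace and stop on an object; FORCE is the grip in N (left out, the last holds). Time passes only in rows, so rows that do not move let the fingers close. It gives the time, the measured TCP pose, the force and the opening at its end, in the units of the state.
- get_obs(): the state, without advancing time (a new reading comes with each control period).
- camera(name): name is "scene" or "side" or "wrist"; returns (picture, depth): 480x640x3 uint8, blue, green, red; 480x640 float32, m along the optical axis (not along the pixel's ray), 0 where there is no reading.
- camera_model(name): a dict with "camera_matrix" (3x3 intrinsics, pixels), "R" (3x3) and "t" (3): a world point X has camera coordinates R X + t; the wrist camera has in their place "mount" (4x4, takes a point from camera to tool coordinates, whose origin is the TCP and whose axes are the flange's). Camera axes: x right, y down, z forward; pixel columns grow to the right and rows downward; lengths in m; the calibration is good to about 2 mm. A picture is of the moment at which its call begins: read the wrist's pose just before it. camera_model takes no time and is no camera call.
- hand_in(): hands the job in, once; it reports no verdict.
The state is a dict: "clock": time; "joint_pos": joint angles; "joint_velocities": joint speeds; "tau": joint torques, N m; "position": TCP position; "ee_rot": TCP orientation; "ft_force": force on the tool from outside, world axes, zero at the start; "torque": the same for the moment, N m; "grip_width": opening from 0.0 (shut) to 1.0 (fully open).
Only numpy, scipy, OpenCV 4.12 (cv2) and the standard library are available. Lean on these libraries where they do the work, as an engineer would, in place of code of your own. Each camera call takes 0.05 s, during which the arm holds its last target.

TASK

Put the spindle parts onto the two post stands for the rebuild: on the square-based stand the gear first, hub up as it lies, then the plain sleeve on top of it, then the end plug, spigot down in the sleeve's bore; on the round-based stand the bearing first and the big hexagon nut on top of it. Each part must sit upright over the post, fully down on what is below it, set down gently and not dropped. Leave the tub, the wrench and the jar where they are.

Things in the scene. Friction and masses are not known exactly. Their poses are not given: they have to be found in the camera images.
- stand_square: Post stand with a square base 100 x 100 mm of pale wood, 12 mm thick, fixed to the table, with one upright steel post of 16 mm diameter in the middle; the post's top is 68 mm above the table and its last 10 mm taper to 6 mm. Origin: centre of the base's underside, on the table; z up along the post.
- stand_round: Post stand with a round base of 104 mm diameter of pale wood, 12 mm thick, fixed to the table, with one upright steel post of 16 mm diameter in the middle; the post's top is 68 mm above the table and its last 10 mm taper to 6 mm. Origin: centre of the base's underside, on the table; z up along the post.
- gear: Steel gear lying flat, hub up: toothed disc 84 mm over the teeth and 14 mm thick, and on it a round hub of 46 mm diameter, 24 mm high (total height 38 mm), with a 28 mm bore right through. About 0.5 kg. Origin: centre of the underside, on the axis; z up along the axis.
- sleeve: Plain smooth steel tube standing on end, outside 54 mm, bore 34 mm right through, 45 mm high: taller than the bearing. About 0.45 kg. Origin: centre of the underside, on the axis; z up along the axis.
- plug: Aluminium end plug standing on its spigot, total height 48 mm: at the bottom a spigot of 25 mm diameter, 14 mm long (its lowest 4 mm taper to 20 mm), then a flange of 50 mm diameter, 8 mm thick, then a round grip knob of 26 mm diameter, 26 mm high. About 0.12 kg. Origin: centre of the spigot's lower end, on the axis; z up along the axis, knob up. Seated in the sleeve, the flange rests on the sleeve's top.
- bearing: Low, wide ball bearing lying flat: steel outer ring of 62 mm diameter, dark band between the rings, 28 mm bore right through, 24 mm high. About 0.4 kg. Origin: centre of the underside, on the axis; z up along the axis.
- nut: Large steel hexagon nut lying flat, 46 mm across the flats, 53 mm across the corners, 26 mm bore, 26 mm high. About 0.28 kg. Its x axis is square to one pair of flats (and so are the directions 60 and 120 degrees from it). Origin: centre of the underside, on the axis; z up along the axis.
- tub: Bystander: open white plastic tub, 110 mm across the rim, 85 mm high. Origin: centre of its underside.
- wrench: Bystander: steel open-ended wrench, 200 mm long, lying flat along its x axis. Origin: near its middle, on the table.
- jar: Bystander: amber glass jar with a steel cap, 68 mm diameter, 90 mm high. Origin: centre of its underside.
Mind the look-alikes: they are no part of the job. What is shaped like the gear but brown or red is not meant.

How it is judged:
By the outcome, as a careful person would: the job done as asked, in the order asked, and still so for the second after the job is handed in, with the robot touching nothing.
It also fails if it takes over 118 s, if anything falls off the work surface, if the arm or the gripper's body presses on something with over 40 N, if the wrist force passes 120 N, or if a joint passes its speed limit or range.

## Working session

There is one attempt and no reset: what is moved stays moved. The work goes in short steps, Python scripts to look and compute and a shell command to move; the robot and the scene stay as the last step left them, time stands still between calls to the robot, and variables do not carry over. Pictures are saved under pics/ and viewed, and the job is handed in when it is done.

```bash
ls; mkdir -p pics; python3 - <<'E'
from workcell import *
import cv2
o=get_obs();print(o)
for n in("scene","side","wrist"):
    p,d=camera(n);cv2.imwrite(f"pics/{n}0.png",p);import numpy as np;np.savez(f"{n}0.npz",p=p,d=d)
    m=camera_model(n);print(n,m)
E
```

```text
pics
{'clock': 0.0, 'joint_pos': array([-0.02258715,  0.33287331, -0.06469808,  1.46093754,  0.02164934,
        1.34990222, -0.08854118]), 'joint_velocities': array([-8.23367905e-04, -4.67886134e-04, -9.81154708e-04,  8.36192911e-04,
       -4.63126534e-04, -7.16901867e-05,  1.72743999e-04]), 'tau': array([ 4.98105128e-04, -6.25449800e+01,  4.97091911e-02, -3.91610491e+01,
        1.63588714e-02,  9.83294769e-03, -6.01235030e-06]), 'position': array([ 6.24661899e-01, -2.82183354e-05,  2.55516820e-01]), 'ee_rot': array([ 7.07115121e-01,  7.07098083e-01, -5.42317605e-04, -4.61140615e-04]), 'ft_force': array([ 0.59775864, -0.11565211,  0.61311466]), 'torque': array([-0.02685402, -0.00435763, -0.0110365 ]), 'grip_width': 1.0001176221212256}
scene {'camera_matrix': array([[538.9489483 ,   0.        , 317.65906494],
       [  0.        , 538.9489483 , 231.54630082],
       [  0.        ,   0.        ,   1.        ]]), 'R': array([[-0.83568244,  0.54904007, -0.0137792 ],
       [ 0.34862194,  0.51090982, -0.78576962],
       [-0.42437908, -0.6614576 , -0.61836578]]), 't': array([ 0.4579609
[... 242 characters left out ...]
7385, -0.01530316],
       [-0.26413227, -0.55751328, -0.78702801],
       [ 0.314444  ,  0.72164551, -0.61672744]]), 't': array([-0.52545264,  0.18221856,  1.01044786])}
wrist {'camera_matrix': array([[350.04224561,   0.        , 319.51600862],
       [  0.        , 350.04224561, 245.22839457],
       [  0.        ,   0.        ,   1.        ]]), 'mount': array([[ 2.47382704e-05, -9.57354433e-01, -2.88916058e-01,
         7.39223308e-02],
       [ 1.00000000e+00,  2.54660245e-05,  1.24001047e-06,
        -7.25745056e-04],
       [ 6.17041390e-06, -2.88916058e-01,  9.57354433e-01,
        -1.16728975e-01],
       [ 0.00000000e+00,  0.00000000e+00,  0.00000000e+00,
         1.00000000e+00]])}
```

View pics/scene0.png

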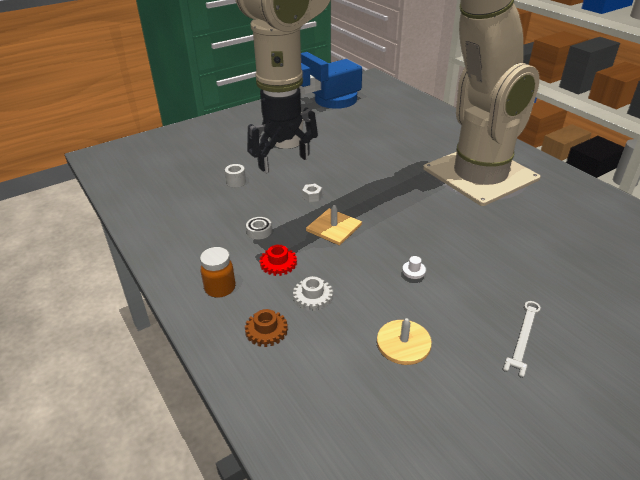

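View pics/side0.png

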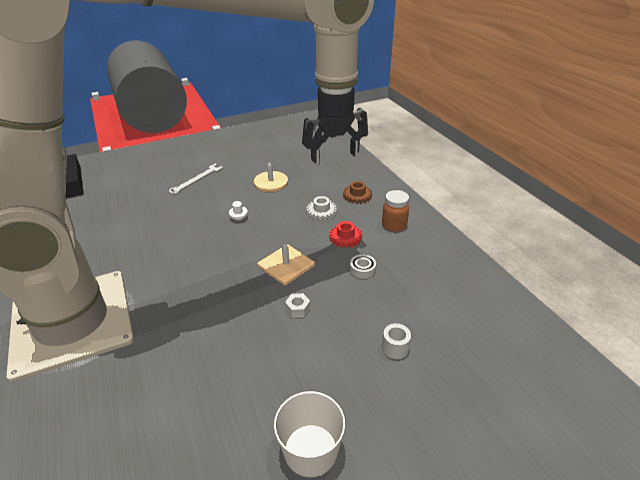

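View pics/wrist0.png

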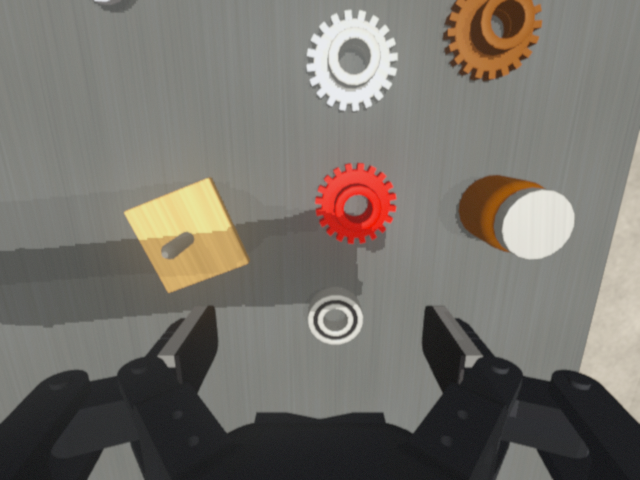

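The scene picture shows the candidate gears: steel/white at (313,291), red at (278,260) and brown at (266,326). The steel one is meant. I also see the sleeve (235,176), bearing (259,227), nut (312,191), plug (414,268), square stand (334,225) and round stand (404,341). Next I'll measure from depth in the fixed views.

```bash
cat > h.py <<'E'
import numpy as np, cv2
from workcell import *
from scipy.spatial.transform import Rotation as Rn
def cloud(n,d,pose=None):
    m=camera_model(n);K=m["camera_matrix"];v,u=np.mgrid[0:480,0:640]
    P=np.stack([(u-K[0,2])/K[0,0]*d,(v-K[1,2])/K[1,1]*d,d],-1)
    if n=="wrist":
        T=m["mount"];P=P@T[:3,:3].T+T[:3,3];return P@Rn.from_quat(pose[1]).as_matrix().T+pose[0]
    return (P-m["t"])@m["R"]
def ray(n,u,v,z,pose=None):
    m=camera_model(n);r=np.linalg.solve(m["camera_matrix"],[u,v,1.])
    if n=="wrist":
        T=m["mount"];R=Rn.from_quat(pose[1]).as_matrix()
        c=R@T[:3,3]+pose[0];w=R@T[:3,:3]@r
    else: w=m["R"].T@r;c=-m["R"].T@m["t"]
    return (c+w*(z-c[2])/w[2])
E
python3 - <<'E'
from h import *
import workcell
print([k for k in dir(workcell) if not k.startswith('__')]); print(getattr(workcell,'finger_overhang',None))
px={"scene":dict(gear=(313,291),red=(278,260),brown=(266,326),sleeve=(235,176),bearing=(259,227),nut=(312,191),plug=(414,268),sq=(334,225),rnd=(404,341),jar=(218,272)),
"side":dict(gear=(321,208),red=(345,235),brown=(357,192),sleeve=(397,340),bearing=(363,266),nut=(297,305),plug=(238,211),sq=(286,262),rnd=(270,180),jar=(396,211))}
o=get_obs();pw=(o["position"],o["ee_rot"])
for n in px:
    d=np.load(n+"0.npz")["d"];C=cloud(n,d)
    for k,(u,v) in px[n].items():
        W=C[max(0,v-45):v+45,max(0,u-45):u+45].reshape(-1,3);
        c0=C[v,u]
        # near cluster
        W=W[np.hypot(W[:,0]-c0[0],W[:,1]-c0[1])<.075]
        tab=np.median(W[W[:,2]<.008,2]) if (W[:,2]<.008).any() else None
        H=W[W[:,2]>.008]
        zt=np.percentile(H[:,2],98); T=H[np.abs(H[:,2]-zt)<.004]
        (x,y),r=cv2.minEnclosingCircle((T[:,:2]*1000).astype(np.float32))
        print(n,k,"tab",tab,"ztop %.1f"%(zt*1e3),len(T),"c %.1f %.1f r %.1f"%(x,y,r),"seed",c0.round(3))
E
```

```text
['MotionError', 'camera', 'camera_model', 'finger_overhang', 'get_obs', 'hand_in']
0.025
scene gear tab -0.0017158781578302318 ztop 37.5 165 c 656.8 143.2 r 24.0 seed [0.666 0.162 0.034]
scene red tab -0.0017531415738509296 ztop 37.7 136 c 663.2 10.6 r 24.5 seed [0.673 0.031 0.027]
scene brown tab -0.0016100706094547834 ztop 37.8 202 c 784.1 172.6 r 23.5 seed [0.791 0.19  0.032]
scene sleeve tab -0.0024513859101579893 ztop 44.8 88 c 591.4 -349.2 r 28.1 seed [ 0.601 -0.326  0.035]
scene bearing tab -0.0020265623643997603 ztop 24.5 169 c 644.9 -116.6 r 32.6 seed [ 0.637 -0.128  0.002]
scene nut tab -0.002206927483361135 ztop 26.6 87 c 454.1 -169.6 r 26.9 seed [ 0.448 -0.18   0.008]
scene plug tab -0.0017934085726559767 ztop 48.2 77 c 438.9 214.6 r 13.2 seed [0.446 0.223 0.032]
scene sq tab -0.0010897494641037384 ztop 58.8 23 c 484.8 -23.4 r 8.4 seed [ 0.488 -0.018  0.014]
scene rnd tab -0.0013325266671844532 ztop 59.4 34 c 581.6 349.9 r 7.4 seed [0.585 0.355 0.014]
scene jar tab -0.001822140422554659 ztop 89.9 403 c 806.8 7.2 r 30.7 seed [0.815 0.036 0.068]
side gear tab -0.00221971330
[... 248 characters left out ...]
0.152 0.025]
side sleeve tab -0.0018621693504018222 ztop 45.0 281 c 588.8 -353.0 r 27.5 seed [ 0.6   -0.342  0.007]
side bearing tab -0.002056097618024667 ztop 23.9 242 c 642.5 -122.3 r 32.1 seed [ 0.65  -0.109 -0.001]
side nut tab -0.0019431070762230798 ztop 26.4 206 c 453.3 -173.5 r 26.1 seed [ 0.457 -0.161 -0.001]
side plug tab -0.002296662965241893 ztop 47.0 45 c 436.1 211.5 r 14.4 seed [0.435 0.202 0.028]
side sq tab -0.0015589792599657144 ztop 59.2 21 c 480.7 -33.0 r 7.0 seed [ 0.481 -0.035  0.016]
side rnd tab -0.0017829637089532427 ztop 60.5 12 c 577.3 343.1 r 7.6 seed [0.575 0.338 0.014]
side jar tab -0.0021630320532850557 ztop 89.9 217 c 806.0 1.7 r 32.0 seed [ 0.789 -0.023  0.064]
```

```bash
cat >> h.py <<'E'
def top(C,c0,zlo,zhi,rad=.05):
    W=C.reshape(-1,3);W=W[(np.hypot(W[:,0]-c0[0],W[:,1]-c0[1])<rad)&(W[:,2]>zlo)&(W[:,2]<zhi)]
    if len(W)<5: return None
    (x,y),r=cv2.minEnclosingCircle((W[:,:2]*1000).astype(np.float32));return round(x,1),round(y,1),round(r,1),len(W),round(float(np.median(W[:,2]))*1e3,1)
E
python3 - <<'E'
from h import *
o=get_obs();pw=(o["position"],o["ee_rot"])
C=cloud("wrist",np.load("wrist0.npz")["d"],pw)
for k,c,z in [("gear",(.655,.142),38),("red",(.662,.008),38),("bearing",(.643,-.119),24),("sqpost",(.483,-.028),60),("sqbase",(.483,-.028),12)]:
    print(k,top(C,c,z/1e3-.004,z/1e3+.004,.075 if k=="sqbase" else .04))
p=np.load("scene0.npz")["p"];q=np.load("wrist0.npz")["p"]
a=cv2.resize(p[220:360,220:360],(560,560));b=cv2.resize(q[0:130,290:420],(0,0),fx=4,fy=4)
cv2.imwrite("pics/crop_gear.png",a)
E
```

```text
gear (653.4, 142.7, 22.9, 1543, 37.1)
red (660.8, 9.5, 22.9, 1073, 37.0)
bearing (641.4, -118.3, 31.2, 1738, 22.7)
sqpost (481.6, -27.2, 7.8, 147, 60.2)
sqbase (481.8, -27.0, 69.2, 7831, 11.3)
```

View pics/crop_gear.png

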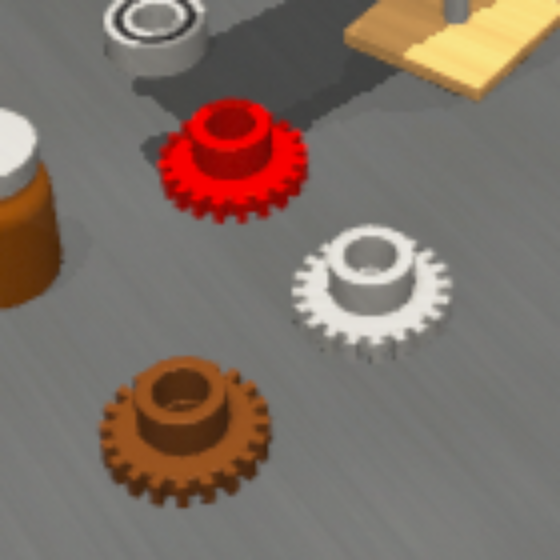

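The crop confirms it: the steel gear is at crop (370,285), and the red (235,155) and brown (185,430) ones are decoys. I'll move over the steel gear.

```bash
python3 -m creep '[[0,0,0,36,7,30,0],[0,0,0,36,7,34,0],[0,0,0,36,7,34,0],[0,0,0,34.7,7.8,32,0],[0,0,0,0,0,0,0],[0,0,0,0,0,0,0]]' 60
python3 - <<'E'
from h import *
o=get_obs();print(o["position"],o["ee_rot"]);pw=(o["position"],o["ee_rot"])
p,d=camera("wrist");cv2.imwrite("pics/w1.png",p);print(top(cloud("wrist",d,pw),(.654,.142),.033,.043,.04))
E
```

```text
clock: 0.75
position: [0.653, 0.1436, 0.1248]
ee_rot: [0.706, 0.708, -0.001, -0.001]
ft_force: [-0.4, -0.5, 0.7]
grip_width: 0.996
[0.65303648 0.14364492 0.12482486] [ 0.70642148  0.70779029 -0.00104032 -0.00071545]
(653.3, 143.1, 23.0, 2574, 37.0)
```

View pics/w1.png

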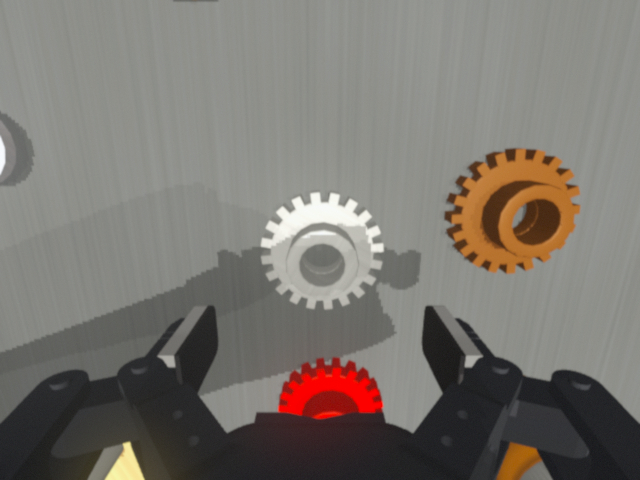

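```bash
python3 -m creep '[[0,0,0,-0.5,0,30,0],[0,0,0,0,0,30,0],[0,0,0,0,0,22,0],[0,0,0,0,0,0,60],[0,0,0,0,0,0,110],[0,0,0,0,0,0,150],[0,0,0,0,0,0,200],[0,0,0,0,0,0,200]]' 60; python3 -m creep '[[0,0,0,0,0,0,200],[0,0,0,0,0,0,200]]'
python3 - <<'E'
from h import *
p,d=camera("wrist");cv2.imwrite("pics/w2.png",p)
E
```

```text
clock: 1.6
position: [0.6553, 0.1419, 0.0473]
ee_rot: [0.707, 0.707, 0.001, 0.001]
ft_force: [-1.9, -1.8, 5.7]
grip_width: 0.512
clock: 1.8
position: [0.6553, 0.1419, 0.0473]
ee_rot: [0.707, 0.707, 0.001, 0.001]
ft_force: [-1.3, -1.1, 6.1]
grip_width: 0.51
```

View pics/w2.png

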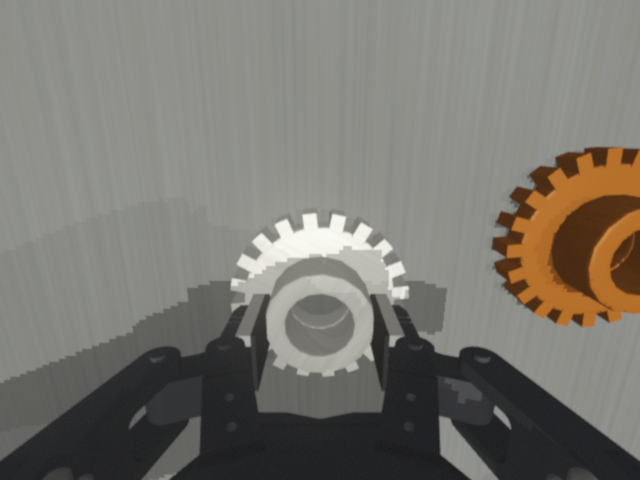

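```bash
python3 -m creep '[[0,0,0,0,0,-15,200],[0,0,0,0,0,-25,200],[0,0,0,0,0,-30,200],[0,0,0,0,0,-30,200],[0,0,0,0,0,0,200]]'
python3 - <<'E'
from h import *
o=get_obs();pw=(o["position"],o["ee_rot"]);print(*pw)
p,d=camera("wrist");cv2.imwrite("pics/w3.png",p);C=cloud("wrist",d,pw)
for lo,hi,r in [(.11,.14,.027),(.09,.112,.047)]: print(top(C,o["position"][:2],lo,hi,r))
W=C[200:400,230:410].reshape(-1,3);print(np.histogram(W[:,2],bins=np.arange(0,.2,.005)))
E
```

```text
clock: 2.35
position: [0.6564, 0.1428, 0.1509]
ee_rot: [0.707, 0.707, 0.004, 0.002]
ft_force: [1.4, -0.1, -4.3]
grip_width: 0.51
[0.65637309 0.14284325 0.15094719] [0.70718    0.70701875 0.00396318 0.00228722]
(656.6, 145.6, 26.4, 6022, 128.4)
(655.9, 144.1, 42.2, 1470, 108.1)
(array([ 945,  217, 1352,  120,  162,  201,  215,  488,    0,    0,    0,
          0,    0,    0,    0,    0,    0,    0,    0,    0,  222,  845,
       1039, 7999,  688,  741,  982, 2098, 4900,  603,  608,  601, 1082,
        458,  320,  348,  341,   14,  446]), array([0.   , 0.005, 0.01 , 0.015, 0.02 , 0.025, 0.03 , 0.035, 0.04 ,
       0.045, 0.05 , 0.055, 0.06 , 0.065, 0.07 , 0.075, 0.08 , 0.085,
       0.09 , 0.095, 0.1  , 0.105, 0.11 , 0.115, 0.12 , 0.125, 0.13 ,
       0.135, 0.14 , 0.145, 0.15 , 0.155, 0.16 , 0.165, 0.17 , 0.175,
       0.18 , 0.185, 0.19 , 0.195]))
```

View pics/w3.png

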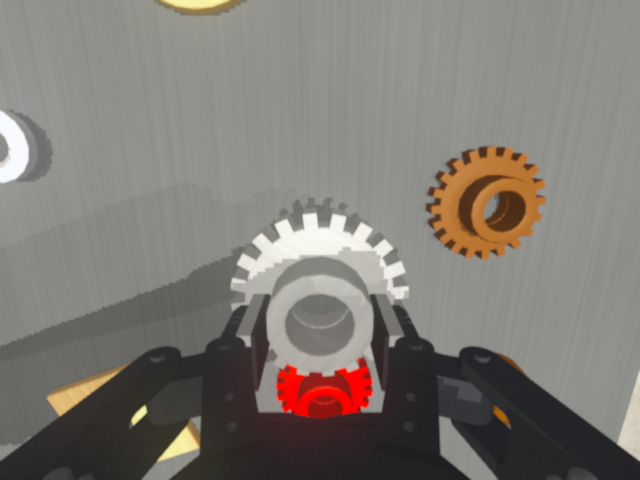

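```bash
cat > go.py <<'E'
import sys
from h import *
# usage: go.py x y z(mm) yawdeg : jaw axis (tool y) angle from world x
x,y,z,yaw=map(float,sys.argv[1:5])
o=get_obs();R=Rn.from_quat(o["ee_rot"])
a=np.radians(yaw);ty=np.array([np.cos(a),np.sin(a),0]);tz=np.array([0,0,-1.]);tx=np.cross(ty,tz)
T=Rn.from_matrix(np.stack([tx,ty,tz],1))
print("pos",(o["position"]*1e3).round(1),"rotvec",(R.inv()*T).as_rotvec().round(4),"shift tool",(R.inv().apply(np.array([x,y,z])/1e3-o["position"])*1e3).round(1))
E
python3 go.py 482.2 -28.4 151 0
```

```text
pos [655.2 142.5 147.8] rotvec [ 0.0053 -0.0013 -0.0001] shift tool [-170.9 -172.9   -4.3]
```

```bash
python3 -m creep '[[0.005,-0.001,0,-20,-20,-1,200],[0,0,0,-32,-32,-1,200],[0,0,0,-33,-34,-1,200],[0,0,0,-33,-34,-1,200],[0,0,0,-32,-32,0,200],[0,0,0,-20.9,-20.9,0,200],[0,0,0,0,0,0,200],[0,0,0,0,0,0,200]]'
python3 go.py 482.2 -28.4 110 0; python3 - <<'E'
from h import *
for n in("scene","side"):
    p,d=camera(n);cv2.imwrite(f"pics/{n}1.png",p)
p,_=camera("wrist");cv2.imwrite("pics/w4.png",p)
a=cv2.imread("pics/scene1.png")[100:280,230:430];b=cv2.imread("pics/side1.png")[130:310,190:390]
cv2.imwrite("pics/pair1.png",np.hstack([cv2.resize(a,(400,360)),cv2.resize(b,(400,360))]))
E
```

```text
clock: 3.2
position: [0.4801, -0.0291, 0.1487]
ee_rot: [0.708, 0.707, -0.002, -0.002]
ft_force: [0.2, 0.9, -4.2]
grip_width: 0.509
pos [480.1 -29.1 148.7] rotvec [-0.0057  0.0009 -0.0011] shift tool [ 0.7  2.3 38.7]
```

View pics/pair1.png

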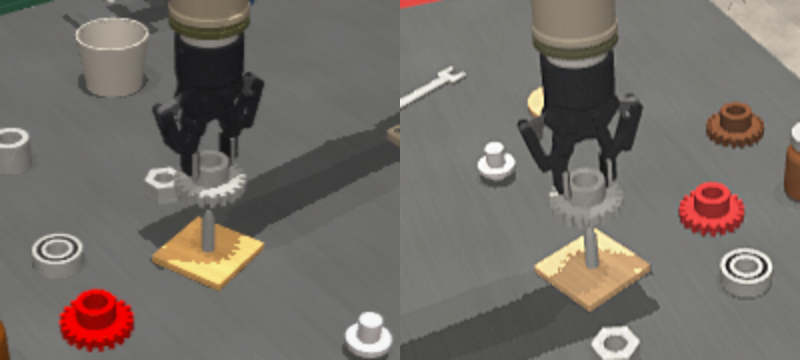

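View pics/w4.png

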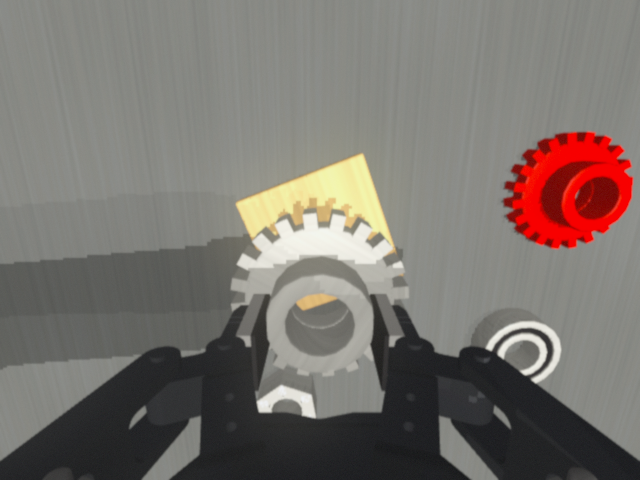

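```bash
python3 - <<'E'
from h import *
for n in("scene","side"):
    p,d=camera(n);C=cloud(n,d)
    g=C.reshape(-1,3);hs=C[...,2]
    m=(hs>.096)&(hs<.122)&(np.hypot(C[...,0]-.482,C[...,1]+.028)<.055)
    print(n,"disc",top(C,(.482,-.028),.110,.118,.048),"post",top(C,(.482,-.028),.035,.066,.02),"base",top(C,(.482,-.028),.006,.016,.08))
E
```

```text
scene disc (482.7, -23.0, 44.2, 311, 113.6) post (485.3, -24.3, 8.0, 66, 52.5) base (484.1, -25.5, 69.7, 967, 9.8)
side disc (480.2, -31.9, 43.1, 337, 113.3) post (480.9, -31.6, 8.4, 71, 52.1) base (482.1, -31.6, 69.8, 1066, 9.8)
```

```bash
python3 -m creep '[[-0.005,0.001,0,0,2,10,200],[0,0,0,0,0,20,200],[0,0,0,0,0,20,200],[0,0,0,0,0,18,200],[0,0,0,0,0,8,200],[0,0,0,0,0,4,200],[0,0,0,0,0,0,200]]'; python3 go.py 482.2 -29 59.3 0
```

```text
clock: 4.15
position: [0.483, -0.0286, 0.069]
ee_rot: [0.707, 0.707, -0.0, -0.0]
ft_force: [-0.0, -0.8, -3.4]
grip_width: 0.506
pos [483.  -28.6  69. ] rotvec [-0.0003 -0.0001  0.0002] shift tool [-0.4 -0.7  9.7]
```

```bash
python3 -m creep '[[0,0,0,0,-0.5,4,200],[0,0,0,0,0,3,200],[0,0,0,0,0,1,200],[0,0,0,0,0,1,200],[0,0,0,0,0,0,200]]';python3 -m creep '[[0,0,0,0,0,1,200],[0,0,0,0,0,0,200]]'
```

```text
clock: 4.65
position: [0.4824, -0.0287, 0.0603]
ee_rot: [0.707, 0.707, 0.0, 0.0]
ft_force: [1.1, 0.4, -6.0]
grip_width: 0.506
clock: 4.85
position: [0.4825, -0.0287, 0.0593]
ee_rot: [0.707, 0.707, 0.0, 0.0]
ft_force: [-0.2, -0.4, -5.4]
grip_width: 0.505
```

```bash
python3 -m creep '[[0,0,0,0,0,0.7,200],[0,0,0,0,0,0,200]]';python3 -m creep '[[0,0,0,0,0,0.7,200],[0,0,0,0,0,0,200]]';python3 -m creep '[[0,0,0,0,0,0.7,200],[0,0,0,0,0,0,200]]'
```

```text
clock: 5.05
position: [0.4825, -0.0287, 0.0592]
ee_rot: [0.707, 0.707, 0.0, 0.0]
ft_force: [-4.0, -0.0, 5.8]
grip_width: 0.505
clock: 5.25
position: [0.4826, -0.0287, 0.0591]
ee_rot: [0.707, 0.707, 0.0, 0.0]
ft_force: [-9.0, -0.8, 14.5]
grip_width: 0.506
clock: 5.45
position: [0.4826, -0.0287, 0.0591]
ee_rot: [0.707, 0.707, 0.0, 0.0]
ft_force: [-12.5, -0.1, 23.7]
grip_width: 0.506
```

```bash
python3 -m creep '[[0,0,0,0,0,-1.3,200],[0,0,0,0,0,0,110],[0,0,0,0,0,0,80],[0,0,0,0,0,0,40],[0,0,0,0,0,0,0],[0,0,0,0,0,-15,0],[0,0,0,0,0,-40,0],[0,0,0,0,0,-45,0]]'; python3 -m creep '[[0,0,0,0,0,-45,0],[0,0,0,0,0,0,0]]'
python3 - <<'E'
from h import *
o=get_obs();pw=(o["position"],o["ee_rot"])
for n in("scene","side"):
    p,d=camera(n);C=cloud(n,d);cv2.imwrite(f"pics/{n}2.png",p)
    print(n,"hub",top(C,(.482,-.028),.046,.054,.03),"tooth",top(C,(.482,-.028),.022,.030,.05))
p,d=camera("wrist");C=cloud("wrist",d,pw);cv2.imwrite("pics/w5.png",p)
print("hub",top(C,(.482,-.028),.046,.054,.03),"tooth",top(C,(.482,-.028),.022,.030,.05),top(C,(.482,-.028),.057,.07,.03), "nut",top(C,(.454,-.171),.022,.030,.04))
E
python3 go.py 591 -351 200 0
```

```text
clock: 6.25
position: [0.4814, -0.0287, 0.1586]
ee_rot: [0.707, 0.707, -0.001, -0.001]
ft_force: [1.9, 0.2, 0.0]
grip_width: 0.998
clock: 6.45
position: [0.4853, -0.0287, 0.2096]
ee_rot: [0.707, 0.707, 0.004, 0.003]
ft_force: [0.9, -0.0, 0.1]
grip_width: 0.999
scene hub (485.8, -26.2, 23.2, 100, 48.0) tooth (484.0, -24.7, 42.6, 271, 24.1)
side hub (482.9, -31.0, 23.5, 128, 48.2) tooth (482.6, -30.6, 43.7, 305, 24.1)
hub (485.5, -27.6, 22.9, 742, 53.2) tooth (485.4, -27.8, 42.2, 1281, 29.5) (484.7, -27.1, 7.9, 245, 65.2) nut (455.6, -171.7, 26.5, 776, 29.2)
pos [482.2 -28.7 203.1] rotvec [-0.0001 -0.     -0.    ] shift tool [-322.3  108.8    3.1]
```

View pics/w5.png

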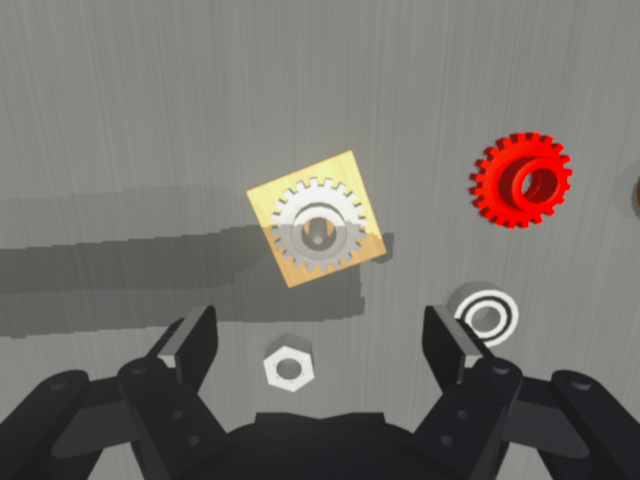

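```bash
python3 -m creep '[[0,0,0,-20,7,0,0],[0,0,0,-43,14,0,0],[0,0,0,-46,16,0,0],[0,0,0,-46,16,4,0],[0,0,0,-46,16,10,0],[0,0,0,-46,16,10,0],[0,0,0,-46,15,9,0],[0,0,0,-28,6,0,0]]';python3 -m creep '[[0,0,0,0,0,0,0],[0,0,0,0,0,0,0],[0,0,0,0,0,0,0]]'
python3 - <<'E'
from h import *
print("tub",ray("side",310,443,0.0))
o=get_obs();pw=(o["position"],o["ee_rot"]);print(*pw)
p,d=camera("wrist");C=cloud("wrist",d,pw);cv2.imwrite("pics/w6.png",p)
print("sleeve",top(C,(.588,-.35),.039,.05,.04))
E
```

```text
clock: 7.4
position: [0.5869, -0.3528, 0.166]
ee_rot: [0.708, 0.706, -0.002, -0.002]
ft_force: [-0.4, 0.7, 0.3]
grip_width: 0.998
clock: 7.7
position: [0.5884, -0.3482, 0.1693]
ee_rot: [0.707, 0.708, 0.0, -0.001]
ft_force: [-0.1, 0.1, 0.1]
grip_width: 0.998
tub [ 0.35641079 -0.46237441  0.        ]
[ 0.5883528  -0.34819015  0.16933434] [ 7.06620954e-01  7.07591618e-01  8.68812581e-05 -9.60008002e-04]
sleeve (587.9, -351.1, 26.9, 2569, 44.0)
```

View pics/w6.png

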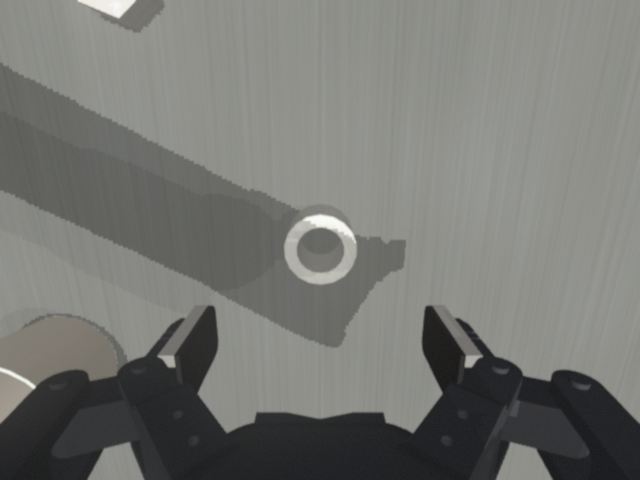

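```bash
python3 -m creep '[[0,0,-0.001,-2.5,0,30,0],[0,0,0,0,0,40,0],[0,0,0,0,0,36,0],[0,0,0,0,0,20,0],[0,0,0,0,0,3,0],[0,0,0,0,0,0,0]]';python3 -m creep '[[0,0,0,0,0,0,60],[0,0,0,0,0,0,100],[0,0,0,0,0,0,160],[0,0,0,0,0,0,200],[0,0,0,0,0,0,200]]'
```

```text
clock: 8.35
position: [0.5887, -0.3514, 0.0418]
ee_rot: [0.706, 0.708, 0.0, -0.0]
ft_force: [0.1, -0.6, -0.2]
grip_width: 1.003
clock: 8.85
position: [0.5893, -0.3527, 0.0435]
ee_rot: [0.707, 0.707, 0.0, 0.001]
ft_force: [-1.5, 1.2, 7.9]
grip_width: 0.603
```

```bash
python3 -m creep '[[0,0,0,0,0,-15,200],[0,0,0,0,0,-30,200],[0,0,0,0,0,-35,200],[0,0,0,0,0,-25,200],[0,0,0,0,0,-5,200],[0,0,0,0,0,0,200],[0,0,0,0,0,0,200]]'
python3 - <<'E'
from h import *
o=get_obs();pw=(o["position"],o["ee_rot"]);print(*pw)
p,d=camera("wrist");C=cloud("wrist",d,pw);cv2.imwrite("pics/w7.png",p)
P=o["position"];R=Rn.from_quat(o["ee_rot"]).as_matrix()
W=C[200:420,230:410].reshape(-1,3);print(np.histogram(W[:,2]-P[2],bins=np.arange(-.06,.03,.005)))
print("sleeve rel",top(C-P,(0,0),-.006,.006,.034))
E
python3 go.py 482 -29 155 0
```

```text
clock: 9.55
position: [0.5875, -0.3517, 0.1496]
ee_rot: [0.707, 0.707, -0.0, -0.001]
ft_force: [-0.4, 1.0, -5.6]
grip_width: 0.603
[ 0.58752403 -0.35167325  0.14962626] [ 7.06753963e-01  7.07458119e-01 -3.53322005e-04 -1.31214209e-03]
(array([   0,    0,    0,  309,  620,  691,  769,  886, 1123, 1349, 1436,
       3445, 6657,  594,  849,  444,   36]), array([-6.00000000e-02, -5.50000000e-02, -5.00000000e-02, -4.50000000e-02,
       -4.00000000e-02, -3.50000000e-02, -3.00000000e-02, -2.50000000e-02,
       -2.00000000e-02, -1.50000000e-02, -1.00000000e-02, -5.00000000e-03,
       -2.77555756e-17,  5.00000000e-03,  1.00000000e-02,  1.50000000e-02,
        2.00000000e-02,  2.50000000e-02]))
sleeve rel (-0.2, 6.4, 32.3, 10492, 0.3)
pos [ 587.4 -351.6  149.3] rotvec [-0.0029 -0.0015  0.001 ] shift tool [ 322.8 -105.1   -4.9]
```

View pics/w7.png

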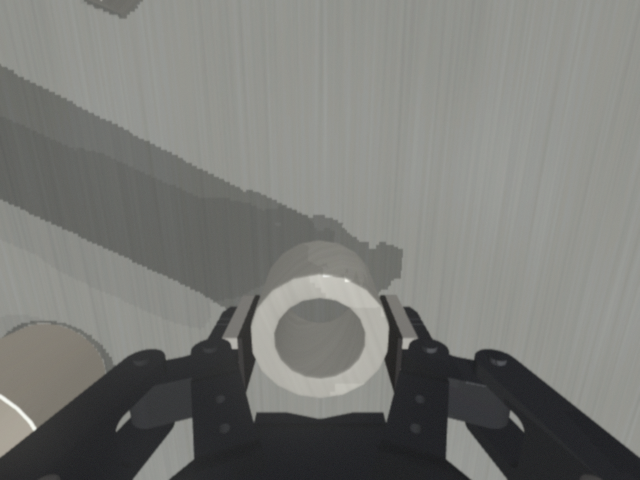

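```bash
python3 - <<'E'
from h import *
pw=(np.zeros(3),np.array([.70711,.70711,0,0]))
print("sleeve rel",ray("wrist",319.5,336,.0012,pw)*1e3)
print("gear hub rel",ray("wrist",319.5,322.5,-.0093,pw)*1e3)
E
python3 -m creep '[[-0.003,-0.001,0.001,20,-6,0,200],[0,0,0,42,-14,-1,200],[0,0,0,46,-15,-1,200],[0,0,0,46,-15,-1,200],[0,0,0,46,-15,-1,200],[0,0,0,46,-15,-1,200],[0,0,0,46,-15,0,200],[0,0,0,30,-9,0,200]]';python3 -m creep '[[0,0,0,0,0,0,200],[0,0,0,0,0,0,200],[0,0,0,0,0,0,200]]'
python3 go.py 482 -29 105 0
```

```text
sleeve rel [-0.72880358  3.59519176  1.2       ]
gear hub rel [-0.72932895  3.36741238 -9.3       ]
clock: 10.4
position: [0.4823, -0.0268, 0.1547]
ee_rot: [0.706, 0.708, 0.0, 0.0]
ft_force: [0.2, 0.3, -4.9]
grip_width: 0.605
clock: 10.7
position: [0.4842, -0.0314, 0.1552]
ee_rot: [0.708, 0.707, 0.0, 0.001]
ft_force: [0.5, -0.1, -4.3]
grip_width: 0.608
pos [484.2 -31.4 155.2] rotvec [ 0.002   0.0014 -0.0014] shift tool [ 2.5 -2.3 50.2]
```

```bash
python3 -m creep '[[0.002,0.001,-0.001,2.5,-1.7,5,200],[0,0,0,0,0,10,200],[0,0,0,0,0,15,200],[0,0,0,0,0,0,200],[0,0,0,0,0,0,200]]'
python3 - <<'E'
from h import *
print(get_obs()["position"])
I=[]
for n in("scene","side"):
    p,d=camera(n);C=cloud(n,d);cv2.imwrite(f"pics/{n}3.png",p)
    print(n,"sleeve upper/lower",top(C,(.482,-.028),.118,.128,.032),top(C,(.482,-.028),.08,.1,.032),"tooth",top(C,(.482,-.028),.020,.030,.05))
a=cv2.imread("pics/scene3.png")[100:280,230:430];b=cv2.imread("pics/side3.png")[130:310,190:390]
cv2.imwrite("pics/pair3.png",np.hstack([cv2.resize(a,(400,360)),cv2.resize(b,(400,360))]))
E
```

```text
clock: 11.2
position: [0.4824, -0.028, 0.1254]
ee_rot: [0.707, 0.707, -0.0, -0.0]
ft_force: [0.9, 1.0, -5.0]
grip_width: 0.603
[ 0.48237981 -0.02798795  0.12536191]
scene sleeve upper/lower (482.2, -25.8, 31.2, 194, 123.8) (481.3, -24.5, 30.4, 143, 90.1) tooth (482.3, -25.2, 44.4, 336, 23.7)
side sleeve upper/lower (480.8, -31.0, 30.4, 244, 124.3) (481.5, -32.5, 25.7, 146, 90.9) tooth (482.7, -31.0, 43.0, 365, 23.5)
```

View pics/pair3.png

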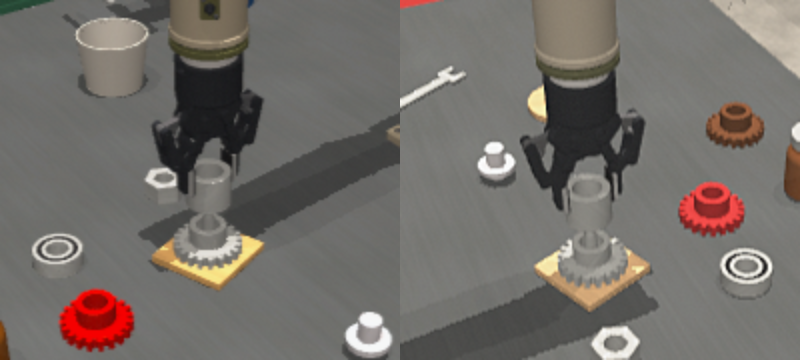

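The sleeve (scene crop about (210,185)) is coaxial over the gear hub to within about 1 mm. I'll lower it.

```bash
python3 -m creep '[[0,0,0,0,0.5,10,200],[0,0,0,0,0,10,200],[0,0,0,0,0,5,200],[0,0,0,0,0,3,200],[0,0,0,0,0,1,200],[0,0,0,0,0,0,200],[0,0,0,0,0,0,200]]'; python3 -m creep '[[0,0,0,0,0,1,200],[0,0,0,0,0,0,200]]'; python3 -m creep '[[0,0,0,0,0,1,200],[0,0,0,0,0,0,200]]'
```

```text
clock: 12.0
position: [0.4835, -0.0277, 0.0971]
ee_rot: [0.707, 0.707, 0.001, 0.001]
ft_force: [-0.4, -0.2, -4.6]
grip_width: 0.602
clock: 12.2
position: [0.4833, -0.0277, 0.0959]
ee_rot: [0.707, 0.707, 0.0, 0.0]
ft_force: [0.6, 0.3, -4.6]
grip_width: 0.603
clock: 12.4
position: [0.4832, -0.0277, 0.0948]
ee_rot: [0.707, 0.707, 0.0, 0.0]
ft_force: [0.0, 0.3, -5.2]
grip_width: 0.603
```

```bash
python3 -m creep '[[0,0,0,0,0,1,200],[0,0,0,0,0,0,200]]'; python3 -m creep '[[0,0,0,-0.5,-0.5,0.6,200],[0,0,0,0,0,0,200]]'; python3 -m creep '[[0,0,0,0,0,0.6,200],[0,0,0,0,0,0,200]]'
```

```text
clock: 12.6
position: [0.4832, -0.0277, 0.0937]
ee_rot: [0.707, 0.707, 0.0, 0.0]
ft_force: [-0.7, 0.2, -4.8]
grip_width: 0.603
clock: 12.8
position: [0.483, -0.028, 0.0935]
ee_rot: [0.707, 0.708, 0.001, 0.001]
ft_force: [0.3, 1.0, -1.7]
grip_width: 0.606
clock: 13.0
position: [0.4831, -0.0279, 0.0934]
ee_rot: [0.707, 0.708, 0.001, 0.0]
ft_force: [-4.7, 2.4, 6.2]
grip_width: 0.604
```

Contact is at 93.5, as predicted. I'll press slightly, release and check.

```bash
python3 -m creep '[[0,0,0,0,0,0.4,200],[0,0,0,0,0,-0.6,200],[0,0,0,0,0,0,90],[0,0,0,0,0,0,60],[0,0,0,0,0,0,0],[0,0,0,0,0,0,0],[0,0,0,0,0,-20,0],[0,0,0,0,0,-40,0]]'; python3 -m creep '[[0,0,0,0,0,-40,0],[0,0,0,0,0,-10,0],[0,0,0,0,0,0,0],[0,0,0,0,0,0,0]]'
python3 - <<'E'
from h import *
o=get_obs();pw=(o["position"],o["ee_rot"]);print(*pw)
for n in("scene","side","wrist"):
    p,d=camera(n);C=cloud(n,d,pw);cv2.imwrite(f"pics/{n}4.png",p)
    print(n,"sleeve",top(C,(.483,-.028),.09,.1,.04),"tooth",top(C,(.483,-.028),.020,.030,.05))
    if n=="wrist": print("nut",top(C,(.454,-.171),.02,.03,.04))
E
python3 go.py 436 213 200 0
```

```text
clock: 13.8
position: [0.4808, -0.0283, 0.1511]
ee_rot: [0.707, 0.707, -0.002, -0.002]
ft_force: [0.7, 0.1, 0.1]
grip_width: 1.002
clock: 14.2
position: [0.4821, -0.0283, 0.2017]
ee_rot: [0.707, 0.707, -0.0, -0.0]
ft_force: [0.1, -0.3, 0.1]
grip_width: 1.001
[ 0.48214186 -0.02825997  0.20171584] [ 7.06768622e-01  7.07444774e-01 -7.06314019e-05 -4.07964313e-05]
scene sleeve (487.3, -25.1, 28.2, 148, 92.7) tooth (486.4, -27.3, 44.0, 324, 24.0)
side sleeve (483.0, -29.6, 28.2, 179, 92.6) tooth (482.6, -30.3, 43.8, 365, 23.9)
wrist sleeve (482.8, -26.6, 27.0, 2945, 94.6) tooth (482.4, -27.7, 42.1, 2360, 25.7)
nut (452.7, -172.3, 26.7, 1430, 25.6)
pos [481.9 -28.2 201.3] rotvec [-0.0015  0.0001  0.001 ] shift tool [241.3 -45.6   1.3]
```

View pics/wrist4.png

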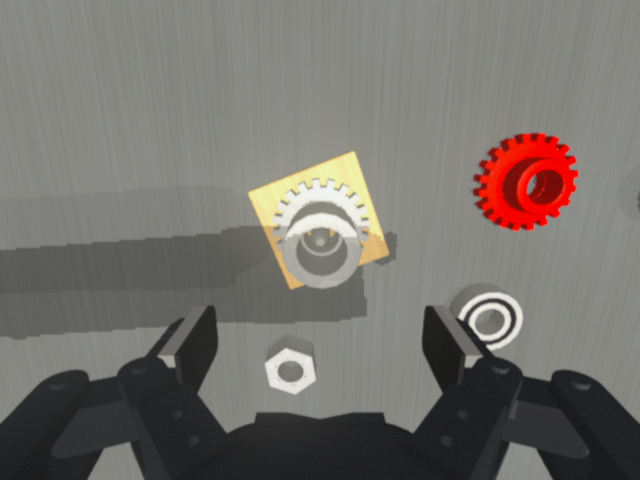

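```bash
python3 -m creep '[[0,0,0,20,-5,0,0],[0,0,0,42,-8,0,0],[0,0,0,46,-9,6,0],[0,0,0,46,-9,12,0],[0,0,0,46,-8,12,0],[0,0,0,41,-6.6,12,0],[0,0,0,0,0,0,0],[0,0,0,0,0,0,0]]';python3 -m creep '[[0,0,0,0,0,0,0]]'
python3 - <<'E'
from h import *
o=get_obs();pw=(o["position"],o["ee_rot"]);print(*pw)
p,d=camera("wrist");C=cloud("wrist",d,pw);cv2.imwrite("pics/w8.png",p)
print("plug knob",top(C,(.436,.213),.042,.055,.03),"flange",top(C,(.436,.213),.015,.027,.035))
E
python3 go.py 436 213 40 0
```

```text
clock: 15.15
position: [0.436, 0.2131, 0.1596]
ee_rot: [0.706, 0.708, -0.001, -0.0]
ft_force: [0.4, -0.0, 0.2]
grip_width: 0.997
clock: 15.25
position: [0.4371, 0.2115, 0.1604]
ee_rot: [0.707, 0.707, -0.0, 0.0]
ft_force: [-0.8, -0.4, 0.7]
grip_width: 0.996
[0.43705288 0.21153278 0.16036743] [ 7.07272268e-01  7.06941134e-01 -1.28047183e-04  3.93121965e-04]
plug knob (435.1, 213.7, 13.0, 1056, 47.0) flange (435.1, 213.8, 25.1, 2077, 21.2)
pos [437.3 211.4 160.6] rotvec [ 0.0009  0.0005 -0.0011] shift tool [  1.7  -1.4 120.6]
```

View pics/w8.png

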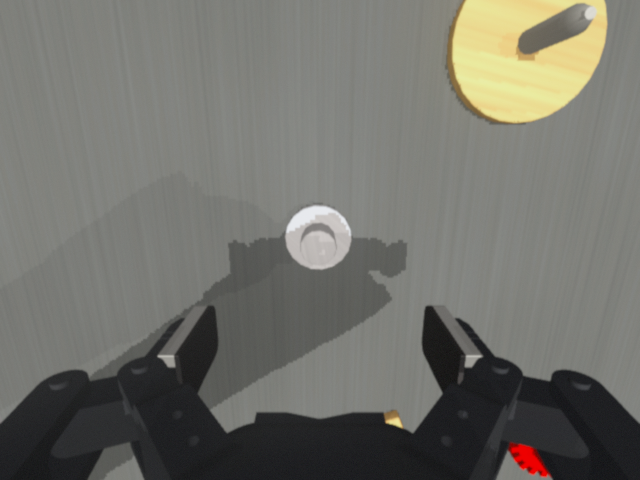

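```bash
python3 -m creep '[[0.001,0,-0.001,2.5,-2.2,25,0],[0,0,0,0,0,40,0],[0,0,0,0,0,30,0],[0,0,0,0,0,13,0],[0,0,0,0,0,2,0],[0,0,0,0,0,0,0],[0,0,0,0,0,0,0]]';python3 -m creep '[[0,0,0,0,0,0,80],[0,0,0,0,0,0,130],[0,0,0,0,0,0,170],[0,0,0,0,0,0,200],[0,0,0,0,0,0,230],[0,0,0,0,0,0,240],[0,0,0,0,0,0,240]]' 40
python3 - <<'E'
from h import *
p,d=camera("wrist");cv2.imwrite("pics/w9.png",p)
E
```

```text
clock: 16.0
position: [0.4357, 0.2156, 0.0523]
ee_rot: [0.707, 0.708, 0.001, 0.0]
ft_force: [0.3, -0.2, -0.3]
grip_width: 1.002
clock: 16.7
position: [0.4348, 0.2154, 0.0511]
ee_rot: [0.706, 0.708, 0.0, 0.0]
ft_force: [0.0, -1.0, 4.7]
grip_width: 0.293
```

View pics/w9.png

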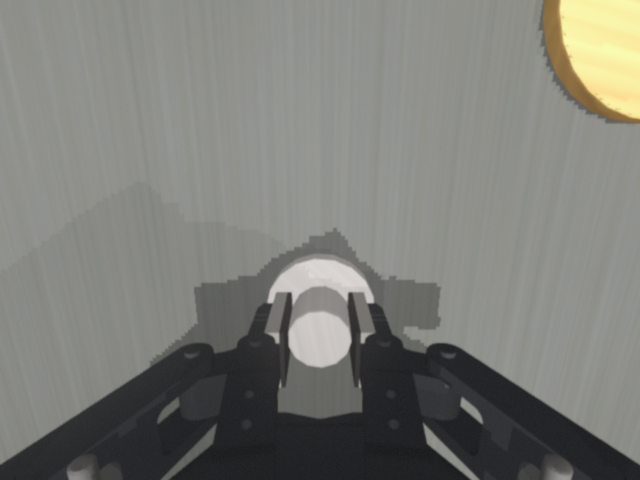

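```bash
python3 -m creep '[[0,0,0,0,0,-15,240],[0,0,0,0,0,-35,240],[0,0,0,0,0,-40,240],[0,0,0,0,0,-30,240],[0,0,0,0,0,-5,240],[0,0,0,0,0,0,240],[0,0,0,0,0,0,240]]'
python3 - <<'E'
from h import *
o=get_obs();pw=(o["position"],o["ee_rot"]);P=o["position"]
p,d=camera("wrist");C=cloud("wrist",d,pw);cv2.imwrite("pics/w10.png",p);C=C-P
W=C[240:420,270:370].reshape(-1,3);print(np.histogram(W[:,2],bins=np.arange(-.06,.03,.003)))
g=(np.abs(C[...,2]+.003)<.006);g[:290]=0;g[375:]=0;g[:,:288]=0;g[:,352:]=0
v,u=np.nonzero(g);print(u.min(),u.max(),v.min(),v.max(),np.median(C[g],0))
print("flange",top(C,(0,0),-.034,-.026,.035))
pz=(np.zeros(3),np.array([.70711,.70711,0,0]));print(ray("wrist",319.5,335,-.003,pz)*1e3)
E
python3 go.py 482.8 -28 182 0
```

```text
clock: 17.45
position: [0.4339, 0.2148, 0.1743]
ee_rot: [0.706, 0.708, -0.001, -0.0]
ft_force: [-0.6, 0.1, -1.1]
grip_width: 0.284
(array([   0,    0,    0,    0,    0,    0,    1,  104,  177, 1182, 1514,
        152,  195,  283,  306,  323,  349,  364, 2912,  377,  213,  212,
        228,  677,  318,  145,  215,   98,   85]), array([-6.00000000e-02, -5.70000000e-02, -5.40000000e-02, -5.10000000e-02,
       -4.80000000e-02, -4.50000000e-02, -4.20000000e-02, -3.90000000e-02,
       -3.60000000e-02, -3.30000000e-02, -3.00000000e-02, -2.70000000e-02,
       -2.40000000e-02, -2.10000000e-02, -1.80000000e-02, -1.50000000e-02,
       -1.20000000e-02, -9.00000000e-03, -6.00000000e-03, -3.00000000e-03,
        5.55111512e-17,  3.00000000e-03,  6.00000000e-03,  9.00000000e-03,
        1.20000000e-02,  1.50000000e-02,  1.80000000e-02,  2.10000000e-02,
        2.40000000e-02,  2.70000000e-02]))
288 351 304 367 [-0.0009203   0.00049495 -0.00399432]
flange (-0.4, 4.0, 24.2, 2860, -29.9)
[-0.72938822  1.48042405 -3.        ]
pos [433.8 214.7 174.1] rotvec [-0.0024  0.0013  0.0021] shift tool [-242.9   48.4   -7.7]
```

View pics/w10.png

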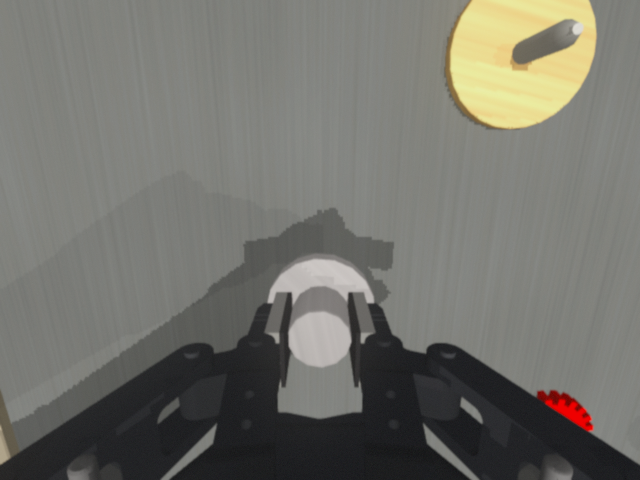

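```bash
python3 -m creep '[[-0.002,0.001,0.002,-20,4,-2,240],[0,0,0,-42,8,-2,240],[0,0,0,-46,9,-2,240],[0,0,0,-46,9,-2,240],[0,0,0,-46,9,0,240],[0,0,0,-40.9,9.4,0,240],[0,0,0,0,0,0,240],[0,0,0,0,0,0,240]]';python3 -m creep '[[0,0,0,0,0,0,240]]';python3 go.py 482.9 -26 150 0
python3 - <<'E'
from h import *
for n in("scene","side"):
    p,d=camera(n);C=cloud(n,d);cv2.imwrite(f"pics/{n}5.png",p)
    print(n,"sleeve",top(C,(.483,-.028),.088,.1,.04),"flange",top(C,(.483,-.028),.142,.156,.032))
a=cv2.imread("pics/scene5.png")[100:280,230:430];b=cv2.imread("pics/side5.png")[130:310,190:390]
cv2.imwrite("pics/pair5.png",np.hstack([cv2.resize(a,(400,360)),cv2.resize(b,(400,360))]))
E
```

```text
clock: 18.3
position: [0.4824, -0.0263, 0.1823]
ee_rot: [0.708, 0.706, 0.0, -0.001]
ft_force: [-0.4, 0.4, -1.9]
grip_width: 0.292
clock: 18.4
position: [0.4826, -0.0245, 0.1827]
ee_rot: [0.707, 0.708, 0.001, -0.0]
ft_force: [0.2, 1.0, -1.4]
grip_width: 0.289
pos [482.6 -24.5 182.7] rotvec [ 0.0004 -0.0014  0.0015] shift tool [-1.6  0.3 32.7]
scene sleeve (486.0, -24.5, 28.2, 183, 92.4) flange (485.0, -23.7, 25.8, 154, 150.8)
side sleeve (481.8, -29.4, 28.3, 201, 92.3) flange (484.1, -29.5, 25.9, 177, 151.2)
```

View pics/pair5.png

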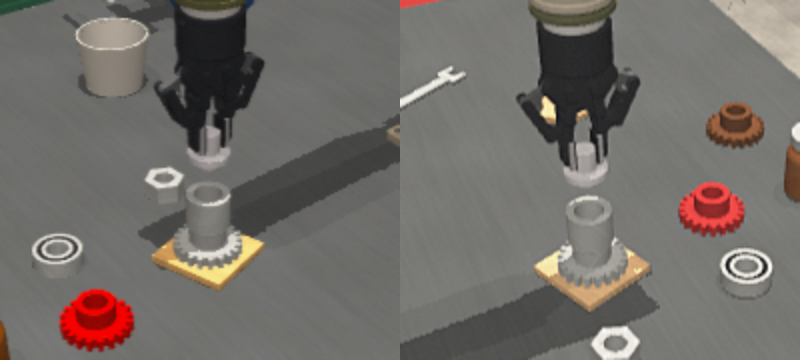

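```bash
python3 -m creep '[[0,-0.001,0.001,-0.8,0,10,240],[0,0,0,0,0,12,240],[0,0,0,0,0,8,240],[0,0,0,0,0,0,240],[0,0,0,0,0,0,240]]';python3 -m creep '[[0,0,0,0,0,5,240],[0,0,0,0,0,5,240],[0,0,0,0,0,4,240],[0,0,0,0,0,2,240],[0,0,0,0,0,0,240]]';python3 -m creep '[[0,0,0,0,0,1,240],[0,0,0,0,0,0,240]]'
```

```text
clock: 19.0
position: [0.483, -0.0264, 0.1534]
ee_rot: [0.707, 0.707, 0.001, 0.001]
ft_force: [-1.1, 0.4, -0.6]
grip_width: 0.291
clock: 19.5
position: [0.483, -0.0264, 0.1373]
ee_rot: [0.707, 0.707, 0.001, 0.001]
ft_force: [-0.5, -0.2, -0.5]
grip_width: 0.288
clock: 19.7
position: [0.4832, -0.0264, 0.1367]
ee_rot: [0.707, 0.707, 0.001, 0.001]
ft_force: [-0.3, 0.2, -1.6]
grip_width: 0.287
```

```bash
python3 -m creep '[[0,0,0,0,0,2,240],[0,0,0,0,0,1,240],[0,0,0,0,0,0,240]]';python3 -m creep '[[0,0,0,0,0,1,240],[0,0,0,0,0,0,240]]';python3 -m creep '[[0,0,0,0,0,1,240],[0,0,0,0,0,0,240]]';
```

```text
clock: 20.0
position: [0.4831, -0.0265, 0.1335]
ee_rot: [0.707, 0.707, 0.001, 0.001]
ft_force: [-1.1, 0.4, -0.9]
grip_width: 0.287
clock: 20.2
position: [0.4832, -0.0264, 0.1326]
ee_rot: [0.707, 0.707, 0.001, 0.001]
ft_force: [0.4, 0.5, -1.1]
grip_width: 0.289
clock: 20.4
position: [0.4834, -0.0264, 0.1323]
ee_rot: [0.707, 0.707, 0.001, 0.001]
ft_force: [-2.9, 0.1, 7.1]
grip_width: 0.289
```

Contact at 132.3, as expected. Releasing.

```bash
python3 -m creep '[[0,0,0,0,0,0.3,240],[0,0,0,0,0,-0.6,240],[0,0,0,0,0,0,180],[0,0,0,0,0,0,150],[0,0,0,0,0,0,80],[0,0,0,0,0,0,0],[0,0,0,0,0,0,0],[0,0,0,0,0,-15,0]]' 40; python3 -m creep '[[0,0,0,0,0,-35,0],[0,0,0,0,0,-35,0],[0,0,0,0,0,-10,0],[0,0,0,0,0,0,0],[0,0,0,0,0,0,0],[0,0,0,0,0,0,0]]'
python3 - <<'E'
from h import *
o=get_obs();pw=(o["position"],o["ee_rot"]);print(*pw)
for n in("scene","side","wrist"):
    p,d=camera(n);C=cloud(n,d,pw);cv2.imwrite(f"pics/{n}6.png",p)
    print(n,"knob",top(C,(.483,-.028),.122,.133,.03),"flange",top(C,(.483,-.028),.098,.106,.04),"tooth",top(C,(.483,-.028),.020,.030,.05))
    if n=="wrist": print("nut",top(C,(.454,-.171),.02,.03,.04),"bearing",top(C,(.642,-.119),.02,.03,.04))
E
python3 go.py 642 -119 200 0
```

```text
clock: 21.2
position: [0.482, -0.0264, 0.1455]
ee_rot: [0.707, 0.707, -0.0, -0.0]
ft_force: [0.3, -0.8, -0.1]
grip_width: 0.999
clock: 21.8
position: [0.4823, -0.0265, 0.2254]
ee_rot: [0.707, 0.707, -0.0, -0.0]
ft_force: [-0.5, -0.7, -0.2]
grip_width: 0.999
[ 0.48225803 -0.02647179  0.22538778] [ 7.07449614e-01  7.06763756e-01 -1.56125436e-04 -1.13224571e-04]
scene knob (485.8, -26.5, 14.5, 66, 126.4) flange (485.8, -24.8, 27.0, 151, 101.0) tooth (486.7, -24.7, 44.0, 328, 23.7)
side knob (484.1, -30.8, 13.7, 70, 126.4) flange (484.5, -30.3, 26.1, 169, 101.0) tooth (482.7, -30.8, 43.0, 363, 24.0)
wrist knob (482.9, -27.6, 12.9, 1184, 127.7) flange (482.7, -28.1, 25.2, 2222, 101.9) tooth (481.6, -27.9, 42.2, 1979, 24.8)
nut (452.0, -171.7, 26.6, 1217, 24.8) bearing (640.6, -118.3, 31.2, 1749, 22.3)
pos [482.6 -26.4 226. ] rotvec [ 0.0004  0.     -0.0009] shift tool [-92.4 159.5  26. ]
```

View pics/wrist6.png

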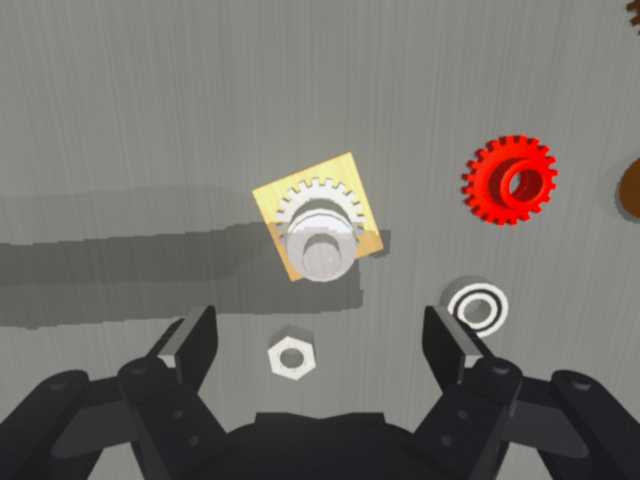

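View pics/side6.png

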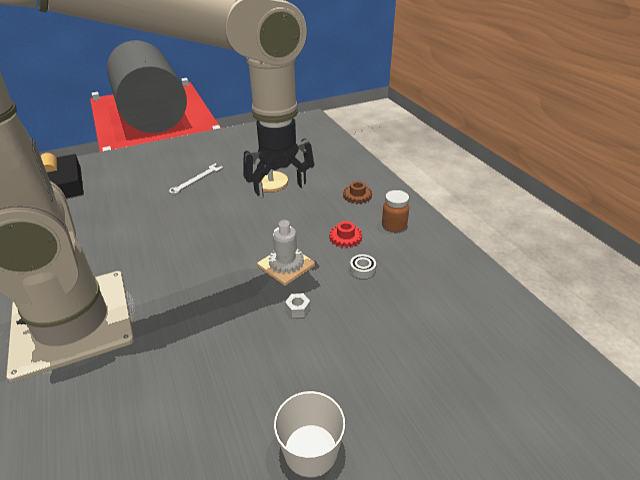

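```bash
python3 -m creep '[[0,0,0,-12,20,0,0],[0,0,0,-22,38,0,0],[0,0,0,-23,40,12,0],[0,0,0,-23,40,22,0],[0,0,0,-11.6,20.4,22,0],[0,0,0,0,0,20,0],[0,0,0,0,0,0,0],[0,0,0,0,0,0,0]]';python3 -m creep '[[0,0,0,0,0,0,0]]'
python3 - <<'E'
from h import *
o=get_obs();pw=(o["position"],o["ee_rot"]);print(*pw)
p,d=camera("wrist");C=cloud("wrist",d,pw);cv2.imwrite("pics/w11.png",p)
print("bearing",top(C,(.642,-.119),.019,.03,.045))
E
python3 go.py 641 -118.3 26 0
```

```text
clock: 22.75
position: [0.6402, -0.1173, 0.1517]
ee_rot: [0.707, 0.707, 0.0, 0.0]
ft_force: [0.2, -0.2, 0.4]
grip_width: 0.998
clock: 22.85
position: [0.6409, -0.1174, 0.1533]
ee_rot: [0.707, 0.707, 0.001, 0.001]
ft_force: [-0.3, 0.0, 0.8]
grip_width: 1.002
[ 0.64094656 -0.11737928  0.15330124] [0.70728912 0.70692166 0.00138166 0.00139938]
bearing (640.9, -118.6, 31.0, 4173, 22.6)
pos [ 641.  -117.4  153.5] rotvec [ 0.0044  0.0001 -0.0005] shift tool [ -0.9  -0.6 127.5]
```

View pics/w11.png

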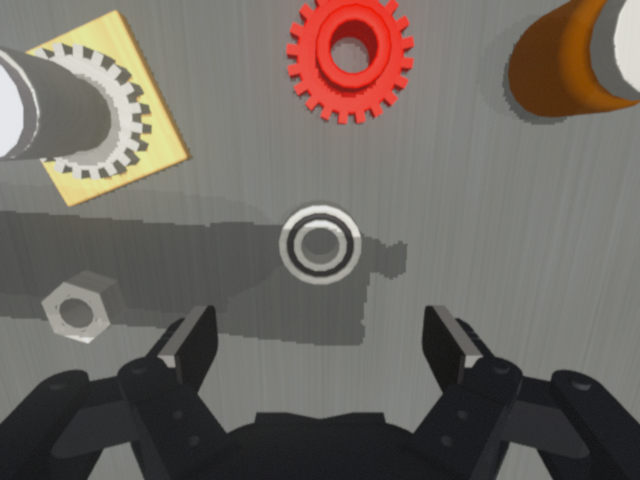

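```bash
python3 -m creep '[[0.004,0,0,-1,0,25,0],[0,0,0,0,0,40,0],[0,0,0,0,0,35,0],[0,0,0,0,0,17,0],[0,0,0,0,0,3,0],[0,0,0,0,0,0,0],[0,0,0,0,0,0,0]]'
```

```text
clock: 23.6
position: [0.6418, -0.1189, 0.034]
ee_rot: [0.707, 0.707, 0.0, 0.001]
ft_force: [0.1, -0.2, 0.7]
grip_width: 1.0
```

```bash
python3 -m creep '[[0,0,0,0,-0.5,5,0],[0,0,0,0,0,3,0],[0,0,0,0,0,0,0],[0,0,0,0,0,0,40],[0,0,0,0,0,0,70],[0,0,0,0,0,0,120],[0,0,0,0,0,0,160],[0,0,0,0,0,0,160]]' 60
python3 -m creep '[[0,0,0,0,0,-8,160],[0,0,0,0,0,-20,160],[0,0,0,0,0,-30,160],[0,0,0,0,0,-35,160],[0,0,0,0,0,-27,160],[0,0,0,0,0,0,160],[0,0,0,0,0,0,160]]'
python3 - <<'E'
from h import *
o=get_obs();pw=(o["position"],o["ee_rot"]);print(*pw);P=o["position"]
p,d=camera("wrist");C=cloud("wrist",d,pw)-P;cv2.imwrite("pics/w12.png",p)
W=C[200:420,230:410].reshape(-1,3);print(np.histogram(W[:,2],bins=np.arange(-.045,.03,.003)))
E
python3 go.py 578 347 150 0
```

```text
clock: 24.4
position: [0.6406, -0.1188, 0.0248]
ee_rot: [0.707, 0.707, -0.0, -0.0]
ft_force: [-1.4, -0.1, 6.4]
grip_width: 0.706
clock: 25.1
position: [0.6398, -0.1187, 0.1434]
ee_rot: [0.707, 0.707, -0.001, -0.001]
ft_force: [-0.7, -0.3, -5.1]
grip_width: 0.7
[ 0.63979244 -0.11866288  0.14337551] [ 0.70744078  0.70677166 -0.00079915 -0.00084994]
(array([    0,     0,     0,     0,     0,     0,   107,   447,   526,
         613,   682,   719,   790,  3900, 10938,   283,   285,   277,
         285,   262,    87,     0,     0,     0]), array([-4.50000000e-02, -4.20000000e-02, -3.90000000e-02, -3.60000000e-02,
       -3.30000000e-02, -3.00000000e-02, -2.70000000e-02, -2.40000000e-02,
       -2.10000000e-02, -1.80000000e-02, -1.50000000e-02, -1.20000000e-02,
       -9.00000000e-03, -6.00000000e-03, -3.00000000e-03,  4.16333634e-17,
        3.00000000e-03,  6.00000000e-03,  9.00000000e-03,  1.20000000e-02,
        1.50000000e-02,  1.80000000e-02,  2.10000000e-02,  2.40000000e-02,
        2.70000000e-02]))
pos [ 639.2 -118.5  142.2] rotvec [-0.0043 -0.0003 -0.001 ] shift tool [465.5 -61.7  -7.3]
```

View pics/w12.png

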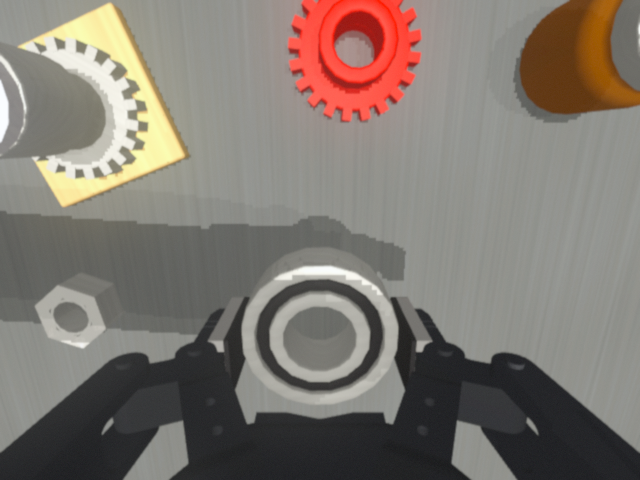

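```bash
python3 -m creep '[[-0.004,0,-0.001,20,-3,-2,160],[0,0,0,42,-7,-2,160],[0,0,0,48,-8,-2,160],[0,0,0,48,-8,-2,160],[0,0,0,48,-8,0,160],[0,0,0,48,-8,0,160],[0,0,0,48,-8,0,160],[0,0,0,46,-7,0,160]]';python3 -m creep '[[0,0,0,27,-4,0,160],[0,0,0,0,0,0,160],[0,0,0,0,0,0,160],[0,0,0,0,0,0,160]]'
python3 - <<'E'
from h import *
o=get_obs();pw=(o["position"],o["ee_rot"]);print(*pw)
p,d=camera("wrist");C=cloud("wrist",d,pw);cv2.imwrite("pics/w13.png",p)
print("post",top(C,(.578,.347),.035,.068,.03),top(C,(.578,.347),.057,.075,.03),"base",top(C,(.578,.347),.006,.018,.06))
E
python3 go.py 578 347 145 0
```

```text
clock: 25.95
position: [0.5814, 0.231, 0.1495]
ee_rot: [0.707, 0.707, -0.001, 0.0]
ft_force: [1.2, 0.6, -3.4]
grip_width: 0.702
clock: 26.35
position: [0.5792, 0.2544, 0.1504]
ee_rot: [0.708, 0.706, -0.0, 0.001]
ft_force: [0.6, 0.6, -2.9]
grip_width: 0.702
[0.57917452 0.25440153 0.15035319] [ 7.07746343e-01  7.06466036e-01 -4.71524798e-04  7.94867452e-04]
post (577.8, 348.5, 7.9, 684, 61.6) (577.8, 348.6, 7.9, 644, 62.3) base (577.7, 348.5, 52.1, 18387, 11.2)
pos [579.4 254.3 150.7] rotvec [ 0.001   0.0015 -0.0023] shift tool [92.7 -1.6  5.6]
```

View pics/w13.png

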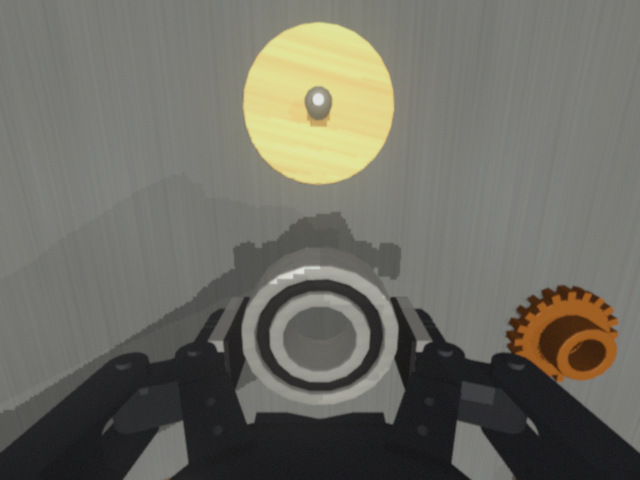

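```bash
python3 -m creep '[[0.001,0.001,-0.002,25,-0.5,3,160],[0,0,0,40,-1,3,160],[0,0,0,28.2,0,14,160],[0,0,0,0,0,14,160],[0,0,0,0,0,6,160],[0,0,0,0,0,0,160],[0,0,0,0,0,0,160]]'
python3 go.py 577.8 347.5 37 0;python3 - <<'E'
from h import *
for n in("scene","side"):
    p,d=camera(n);C=cloud(n,d);cv2.imwrite(f"pics/{n}7.png",p)
    print(n,"post",top(C,(.578,.347),.02,.066,.02),"base",top(C,(.578,.347),.006,.016,.06),"bearing",top(C,(.578,.347),.098,.107,.036))
a=cv2.imread("pics/scene7.png")[210:390,300:500];b=cv2.imread("pics/side7.png")[60:240,170:370]
cv2.imwrite("pics/pair7.png",np.hstack([cv2.resize(a,(400,360)),cv2.resize(b,(400,360))]))
E
```

```text
clock: 27.1
position: [0.5785, 0.3479, 0.1123]
ee_rot: [0.707, 0.707, 0.001, 0.0]
ft_force: [-0.9, -0.2, -3.4]
grip_width: 0.699
pos [578.5 347.9 112.3] rotvec [ 0.0018 -0.0006 -0.0003] shift tool [-0.5 -0.9 75.3]
scene post (581.5, 350.3, 8.1, 126, 41.1) base (580.5, 349.4, 52.9, 1639, 10.3) bearing (578.1, 358.5, 33.1, 171, 102.7)
side post (578.5, 342.0, 9.8, 73, 42.8) base (577.0, 344.6, 54.6, 448, 9.5) bearing (578.2, 342.7, 34.5, 111, 103.4)
```

View pics/pair7.png

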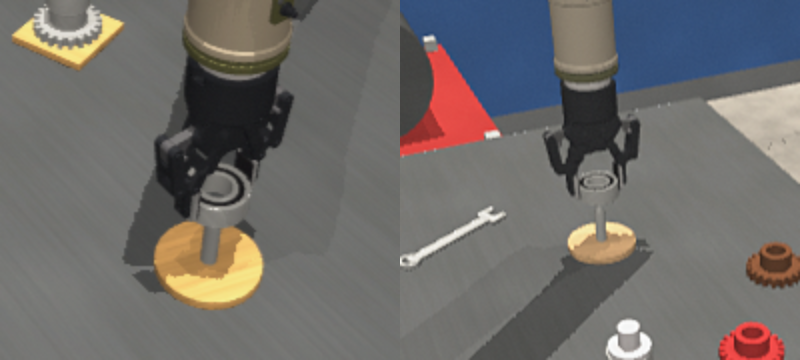

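```bash
python3 -m creep '[[0.002,0,0,-0.4,-0.6,10,160],[0,0,0,0,0,20,160],[0,0,0,0,0,20,160],[0,0,0,0,0,12,160],[0,0,0,0,0,5,160],[0,0,0,0,0,2,160],[0,0,0,0,0,0,160],[0,0,0,0,0,0,160]]'
```

```text
clock: 28.0
position: [0.5775, 0.3496, 0.0437]
ee_rot: [0.706, 0.708, 0.001, -0.001]
ft_force: [0.3, 0.7, -4.1]
grip_width: 0.702
```

```bash
python3 -m creep '[[0,0,0,-1,0,3,160],[0,0,0,0,0,1.5,160],[0,0,0,0,0,0,160],[0,0,0,0,0,0,160]]';python3 -m creep '[[0,0,0,0,0,1,160],[0,0,0,0,0,0,160]]';python3 -m creep '[[0,0,0,0,0,1,160],[0,0,0,0,0,0,160]]'
```

```text
clock: 28.4
position: [0.5769, 0.3482, 0.0382]
ee_rot: [0.706, 0.708, 0.0, -0.001]
ft_force: [0.4, -0.0, -4.8]
grip_width: 0.701
clock: 28.6
position: [0.5769, 0.3482, 0.0371]
ee_rot: [0.706, 0.708, -0.0, -0.001]
ft_force: [-0.7, 1.9, -2.7]
grip_width: 0.702
clock: 28.8
position: [0.577, 0.3483, 0.0369]
ee_rot: [0.706, 0.708, 0.0, -0.001]
ft_force: [-4.2, -1.9, 4.0]
grip_width: 0.703
```

```bash
python3 -m creep '[[0,0,0,0,0,0.7,160],[0,0,0,0,0,-0.9,160],[0,0,0,0,0,0,60],[0,0,0,0,0,0,30],[0,0,0,0,0,0,0],[0,0,0,0,0,0,0],[0,0,0,0,0,-15,0],[0,0,0,0,0,-40,0]]' 60; python3 -m creep '[[0,0,0,0,0,-45,0],[0,0,0,0,0,-45,0],[0,0,0,0,0,0,0],[0,0,0,0,0,0,0],[0,0,0,0,0,0,0]]'
python3 - <<'E'
from h import *
o=get_obs();pw=(o["position"],o["ee_rot"]);print(*pw)
for n in("scene","side","wrist"):
    p,d=camera(n);C=cloud(n,d,pw);cv2.imwrite(f"pics/{n}8.png",p)
    print(n,"bearing",top(C,(.578,.348),.030,.040,.045),"post",top(C,(.578,.348),.045,.07,.02),"base",top(C,(.578,.348),.006,.016,.06))
E
python3 go.py 453 -172 190 0
```

```text
clock: 29.6
position: [0.575, 0.3469, 0.089]
ee_rot: [0.706, 0.708, -0.003, -0.001]
ft_force: [0.1, 0.2, 0.2]
grip_width: 1.002
clock: 30.1
position: [0.5766, 0.3478, 0.1809]
ee_rot: [0.706, 0.708, -0.0, -0.001]
ft_force: [-0.2, -1.1, -0.0]
grip_width: 0.998
[0.5766492  0.34781575 0.1809258 ] [ 7.06369202e-01  7.07842985e-01 -4.92043164e-04 -7.84747276e-04]
scene bearing (579.2, 349.2, 31.5, 521, 33.7) post (581.8, 350.0, 8.0, 83, 58.0) base (580.7, 349.7, 52.8, 1037, 10.3)
side bearing (576.3, 344.3, 31.3, 142, 33.0) post (579.7, 342.9, 10.2, 36, 55.4) base (579.2, 341.2, 54.5, 281, 9.6)
wrist bearing (576.7, 348.4, 31.0, 3825, 35.4) post (578.2, 349.1, 8.0, 450, 61.3) base (578.0, 348.9, 52.0, 6819, 11.9)
pos [576.6 347.7 180.2] rotvec [-0.0028  0.0002  0.002 ] shift tool [-519.5 -124.6   -9.4]
```

View pics/wrist8.png

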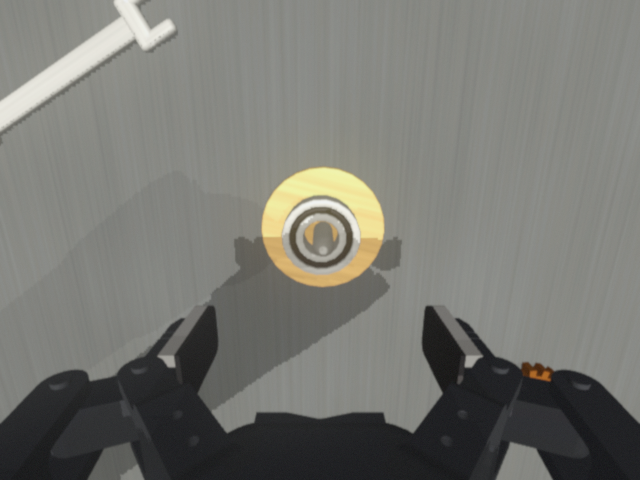

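```bash
python3 -m creep '[[-0.002,0,0.002,-20,-5,-15,0],[0,0,0,-42,-10,-15,0],[0,0,0,-46,-11,-8,0],[0,0,0,-48,-12,0,0],[0,0,0,-48,-12,0,0],[0,0,0,-48,-12,0,0],[0,0,0,-48,-12,0,0],[0,0,0,-48,-12,0,0]]';python3 go.py 453 -172 190 0;python3 -m creep '[[0,0,0,-46,-11,0,0],[0,0,0,-46,-11,5,0],[0,0,0,-44,-9,20,0],[0,0,0,-30,-6,30,0],[0,0,0,0,0,10,0],[0,0,0,0,0,0,0],[0,0,0,0,0,0,0]]'
python3 - <<'E'
from h import *
o=get_obs();pw=(o["position"],o["ee_rot"]);print(*pw)
p,d=camera("wrist");C=cloud("wrist",d,pw);cv2.imwrite("pics/w14.png",p)
print("nut",top(C,(.453,-.172),.021,.031,.04))
W=C.reshape(-1,3);W=W[(np.hypot(W[:,0]-.453,W[:,1]+.172)<.04)&(W[:,2]>.021)&(W[:,2]<.031)][:,:2]*1e3
h=cv2.convexHull(W.astype(np.float32)); c=cv2.minEnclosingCircle(h)[0]
ang=np.arange(0,60,.5);ww=[]
for a in ang:
    w=0
    for k in range(3):
        t=np.radians(a+60*k);q=W@[np.cos(t),np.sin(t)];w+=np.ptp(q)
    ww.append(w/3)
i=int(np.argmin(ww));print("flat normal deg",ang[i],ww[i],max(ww))
E
```

```text
clock: 31.05
position: [0.49, -0.0019, 0.2185]
ee_rot: [0.707, 0.707, 0.0, -0.0]
ft_force: [-0.1, -0.7, -0.2]
grip_width: 0.997
pos [490.   -1.9 218.5] rotvec [ 0.0003 -0.0011 -0.0001] shift tool [-170.2  -37.    28.3]
clock: 31.75
position: [0.4547, -0.1648, 0.1541]
ee_rot: [0.707, 0.708, 0.001, -0.0]
ft_force: [0.8, -0.0, 0.7]
grip_width: 0.999
[ 0.45465032 -0.16479164  0.15405102] [ 7.06546481e-01  7.07666166e-01  8.03140398e-04 -1.47357272e-04]
nut (452.0, -172.0, 26.5, 2433, 25.1)
flat normal deg 9.0 46.353730313779614 52.319800984434984
```

View pics/w14.png

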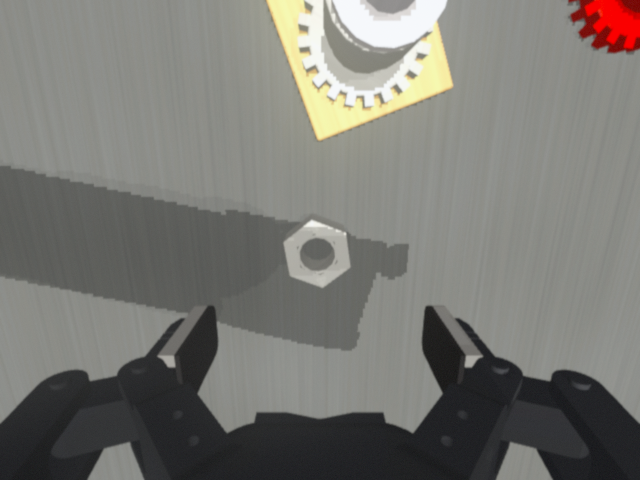

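```bash
python3 - <<'E'
from h import *
p=cv2.imread("pics/w14.png")[205:300,270:365];cv2.imwrite("pics/crop_nut.png",cv2.resize(p,(570,570),interpolation=cv2.INTER_CUBIC))
E
python3 go.py 452 -172 35 9
```

```text
pos [ 455.  -164.7  154.5] rotvec [ 0.002  -0.001  -0.1551] shift tool [ -7.4  -3.2 119.5]
```

View pics/crop_nut.png

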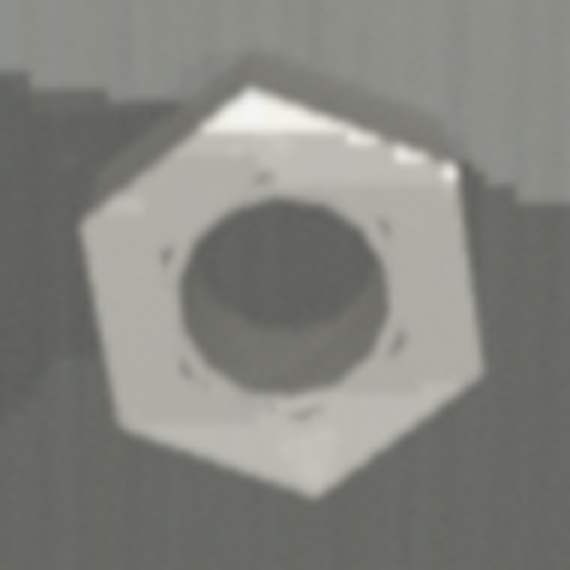

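```bash
python3 -m creep '[[0.002,-0.001,0,-7.4,-3.2,20,0],[0,0,-0.08,0,0,30,0],[0,0,-0.075,0,0,30,0],[0,0,0,0,0,20,0],[0,0,0,0,0,10,0],[0,0,0,0,0,0,0],[0,0,0,0,0,0,0]]';python3 go.py 452 -172 29 9
```

```text
clock: 32.5
position: [0.4519, -0.1731, 0.0449]
ee_rot: [0.65, 0.76, 0.0, 0.0]
ft_force: [-0.6, -1.6, -0.1]
grip_width: 1.001
pos [ 451.9 -173.1   44.9] rotvec [ 0.0006  0.0003 -0.0016] shift tool [ 1.1  0.3 15.9]
```

```bash
python3 -m creep '[[0,0,-0.001,1,0,10,0],[0,0,0,0,0,5,0],[0,0,0,0,0,0,0],[0,0,0,0,0,0,60],[0,0,0,0,0,0,100],[0,0,0,0,0,0,140],[0,0,0,0,0,0,180],[0,0,0,0,0,0,180]]' 60;python3 -m creep '[[0,0,0,0,0,0,180],[0,0,0,0,0,0,180]]'
```

```text
clock: 33.3
position: [0.4512, -0.1724, 0.0294]
ee_rot: [0.65, 0.76, -0.0, 0.0]
ft_force: [-1.1, -0.3, 5.4]
grip_width: 0.527
clock: 33.5
position: [0.4512, -0.1724, 0.0294]
ee_rot: [0.65, 0.76, -0.0, 0.0]
ft_force: [0.6, 0.4, 5.5]
grip_width: 0.523
```

```bash
python3 -m creep '[[0,0,0,0,0,-8,180],[0,0,0,0,0,-25,180],[0,0,0,0,0,-40,180],[0,0,0,0,0,-45,180],[0,0,0,0,0,-45,180],[0,0,0,0,0,-25,180],[0,0,0,0,0,0,180],[0,0,0,0,0,0,180]]'
python3 - <<'E'
from h import *
p,d=camera("wrist");cv2.imwrite("pics/w15.png",p)
E
python3 go.py 578 260 215 9
```

```text
clock: 34.3
position: [0.4506, -0.1722, 0.2166]
ee_rot: [0.65, 0.76, -0.0, -0.0]
ft_force: [0.3, 0.1, -2.9]
grip_width: 0.522
pos [ 450.2 -172.1  215.7] rotvec [-0.0025 -0.0008 -0.0011] shift tool [407.  193.4   0.6]
```

View pics/w15.png

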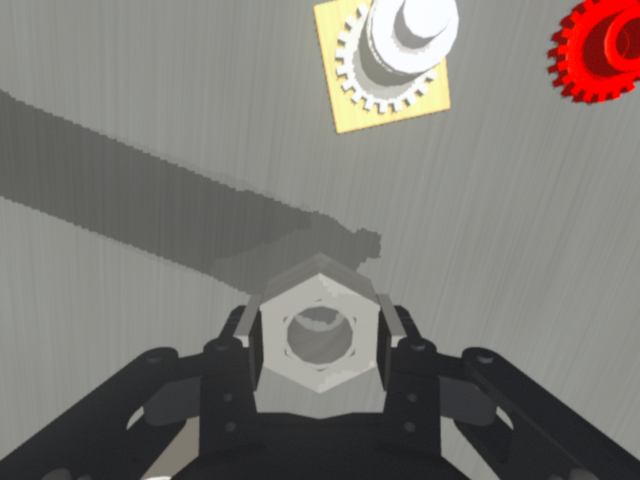

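```bash
python3 -m creep '[[-0.002,-0.001,-0.001,20,9.5,0,180],[0,0,0,36,17,0,180],[0,0,0,42,20,0,180],[0,0,0,42,20,0,180],[0,0,0,42,20,0,180],[0,0,0,42,20,0,180],[0,0,0,42,20,0,180],[0,0,0,42,20,0,180]]';python3 -m creep '[[0,0,0,42,20,15,180],[0,0,0,36,17,20,180],[0,0,0,21,9.9,20,180],[0,0,0,0,0,5,180],[0,0,0,0,0,0,180],[0,0,0,0,0,0,180],[0,0,0,0,0,0,180]]'
python3 - <<'E'
from h import *
o=get_obs();pw=(o["position"],o["ee_rot"]);print(*pw)
p,d=camera("wrist");C=cloud("wrist",d,pw);cv2.imwrite("pics/w16.png",p)
print("post",top(C,(.578,.348),.05,.072,.03),"bearing",top(C,(.578,.348),.030,.040,.045),"base",top(C,(.578,.348),.006,.018,.06))
E
python3 go.py 577.8 348 145 9
```

```text
clock: 35.15
position: [0.5469, 0.1563, 0.2146]
ee_rot: [0.65, 0.76, -0.001, -0.0]
ft_force: [0.9, -0.0, -2.0]
grip_width: 0.526
clock: 35.85
position: [0.5789, 0.2586, 0.1573]
ee_rot: [0.65, 0.76, 0.0, 0.001]
ft_force: [-0.6, 0.5, -2.3]
grip_width: 0.523
[0.57886976 0.25863022 0.15729071] [6.50138331e-01 7.59815012e-01 3.86948825e-04 1.07182353e-03]
post (577.8, 348.6, 7.9, 616, 62.0) bearing (576.3, 348.0, 30.9, 6085, 34.6) base (577.8, 348.7, 51.9, 10836, 11.2)
pos [578.9 258.9 157.5] rotvec [ 0.0023  0.0009 -0.0016] shift tool [88.3 12.7 12.4]
```

View pics/w16.png

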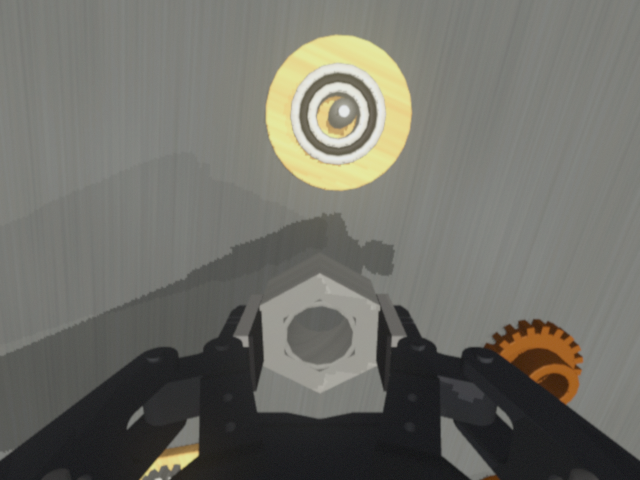

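```bash
python3 -m creep '[[0.002,0.001,-0.002,24,3.5,3,180],[0,0,0,40,6,5,180],[0,0,0,24.3,3.2,10,180],[0,0,0,0,0,15,180],[0,0,0,0,0,10,180],[0,0,0,0,0,0,180],[0,0,0,0,0,0,180],[0,0,0,0,0,0,180]]'
python3 go.py 577.6 348 65.4 9;python3 - <<'E'
from h import *
for n in("scene","side"):
    p,d=camera(n);cv2.imwrite(f"pics/{n}9.png",p)
a=cv2.imread("pics/scene9.png")[240:375,330:480];b=cv2.imread("pics/side9.png")[90:225,195:345]
cv2.imwrite("pics/pair9.png",np.hstack([cv2.resize(a,(400,360)),cv2.resize(b,(400,360))]))
E
```

```text
clock: 36.7
position: [0.5778, 0.3483, 0.1147]
ee_rot: [0.649, 0.761, 0.0, 0.0]
ft_force: [-0.8, -0.0, -2.0]
grip_width: 0.523
pos [577.8 348.3 114.7] rotvec [ 0.0005 -0.0003  0.0005] shift tool [-0.3 -0.2 49.3]
```

View pics/pair9.png

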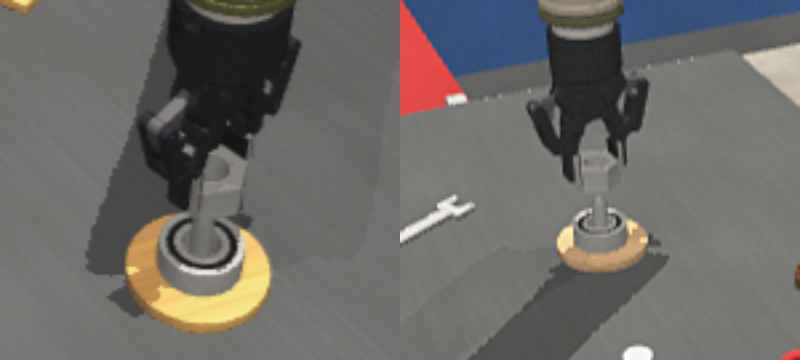

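```bash
python3 -m creep '[[0,0,0,0,0,8,180],[0,0,0,0,0,8,180],[0,0,0,0,0,8,180],[0,0,0,0,0,0,180]]';python3 -m creep '[[0,0,0,0,0,8,180],[0,0,0,0,0,8,180],[0,0,0,0,0,4,180],[0,0,0,0,0,0,180]]';python3 -m creep '[[0,0,0,0,0,1.5,180],[0,0,0,0,0,0,180]]'
```

```text
clock: 37.2
position: [0.576, 0.3485, 0.0876]
ee_rot: [0.649, 0.761, -0.002, -0.001]
ft_force: [0.7, 0.1, -1.9]
grip_width: 0.525
clock: 37.6
position: [0.5765, 0.3488, 0.0686]
ee_rot: [0.649, 0.761, -0.001, -0.001]
ft_force: [-0.3, -0.2, -2.7]
grip_width: 0.527
clock: 37.8
position: [0.577, 0.3492, 0.0683]
ee_rot: [0.649, 0.761, -0.0, -0.0]
ft_force: [0.3, -0.6, -2.1]
grip_width: 0.521
```

```bash
python3 -m creep '[[0,0,0,-0.7,0,1.5,180],[0,0,0,0,0,0,180]]';python3 -m creep '[[0,0,0,0,0,1,180],[0,0,0,0,0,0,180]]';python3 -m creep '[[0,0,0,0,0,0.7,180],[0,0,0,0,0,0,180]]'
```

```text
clock: 38.0
position: [0.5771, 0.3482, 0.0666]
ee_rot: [0.649, 0.761, -0.0, -0.0]
ft_force: [-0.5, -0.1, -2.3]
grip_width: 0.527
clock: 38.2
position: [0.5771, 0.3483, 0.0656]
ee_rot: [0.649, 0.761, -0.0, -0.0]
ft_force: [-0.2, -0.2, -1.8]
grip_width: 0.527
clock: 38.4
position: [0.5771, 0.3485, 0.0655]
ee_rot: [0.649, 0.761, -0.0, -0.0]
ft_force: [-2.8, -1.1, 3.8]
grip_width: 0.526
```

```bash
python3 -m creep '[[0,0,0,0,0,0.7,180],[0,0,0,0,0,-0.9,180],[0,0,0,0,0,0,100],[0,0,0,0,0,0,70],[0,0,0,0,0,0,0],[0,0,0,0,0,0,0],[0,0,0,0,0,-15,0],[0,0,0,0,0,-40,0]]' 60; python3 -m creep '[[0,0,0,0,0,-45,0],[0,0,0,0,0,-45,0],[0,0,0,0,0,0,0],[0,0,0,0,0,0,0],[0,0,0,0,0,0,0]]'
python3 - <<'E'
from h import *
o=get_obs();pw=(o["position"],o["ee_rot"]);print(*pw)
for n in("scene","side","wrist"):
    p,d=camera(n);C=cloud(n,d,pw);cv2.imwrite(f"pics/{n}10.png",p)
    print(n,"nut",top(C,(.578,.348),.056,.064,.035),"bearing",top(C,(.578,.348),.030,.039,.045),"base",top(C,(.578,.348),.006,.016,.06))
    if n!="wrist":print("knob",top(C,(.483,-.028),.122,.133,.03),"flange",top(C,(.483,-.028),.098,.106,.04),"jar",top(C,(.805,.005),.085,.095,.05))
E
```

```text
clock: 39.2
position: [0.5752, 0.3472, 0.1177]
ee_rot: [0.649, 0.761, -0.003, -0.001]
ft_force: [0.2, 0.0, -0.9]
grip_width: 0.997
clock: 39.7
position: [0.5768, 0.3481, 0.2096]
ee_rot: [0.649, 0.761, -0.001, -0.0]
ft_force: [0.4, -0.2, -0.2]
grip_width: 1.006
[0.5767648  0.34814285 0.20962902] [ 6.48678072e-01  7.61062322e-01 -8.14608664e-04 -4.87340225e-04]
scene nut (578.0, 349.1, 27.9, 380, 60.2) bearing (579.8, 349.9, 31.4, 245, 34.2) base (580.8, 349.8, 53.0, 1012, 10.3)
knob (487.0, -26.8, 13.4, 66, 126.3) flange (486.5, -26.0, 27.6, 143, 101.1) jar (808.7, 6.9, 30.8, 435, 87.8)
side nut (577.0, 343.6, 28.1, 112, 59.2) bearing (574.3, 340.5, 31.7, 87, 33.5) base (578.6, 344.0, 54.2, 287, 9.5)
knob (482.7, -29.2, 13.8, 72, 126.4) flange (484.4, -30.7, 26.2, 169, 100.8) jar (806.3, 2.3, 31.1, 238, 87.8)
wrist nut (576.7, 348.8, 26.5, 2389, 61.9) bearing (576.4, 348.4, 30.9, 983, 35.7) base (578.3, 349.1, 51.9, 5466, 12.0)
```

View pics/scene10.png

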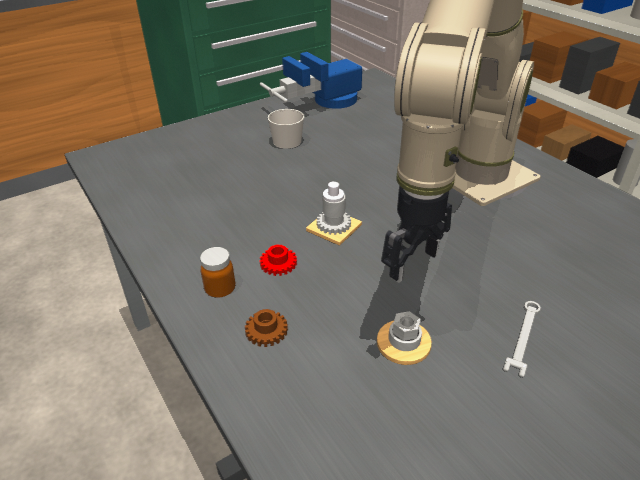

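View pics/wrist10.png

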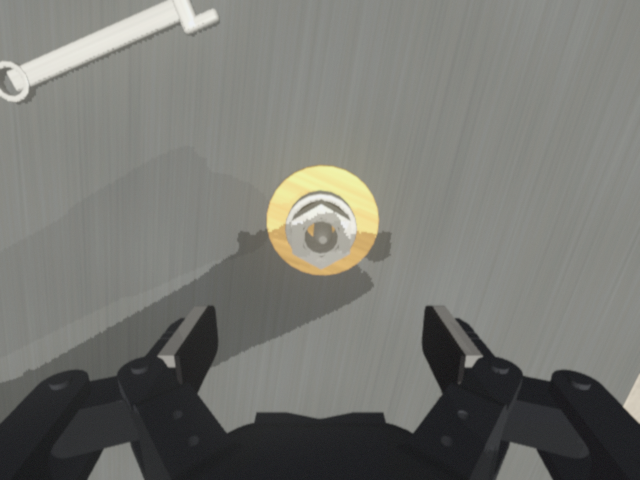

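Both stacks stand complete: the square one at scene (334,215), the round one at (404,333). The nut top measures 61.9 mm (62 expected). The bystanders are in place and the gripper is clear.

```bash
python3 - <<'E'
from workcell import *
print(hand_in())
E
```

```text
the job is handed in; nothing more can be done
None
```

I stacked both stands as asked and handed the job in at about 40 s on the robot clock. On the square-based stand, the steel gear went on hub up, then the sleeve, then the end plug. On the round-based stand, the bearing went on first, then the nut. Each part was lowered in small steps until the force showed contact, pressed lightly, then released.

**Seating:** heights in the last pictures match full seating. The fixed cameras read about 2 mm low, and the bare table reads about −2 mm in them too.

| Part | Wrist camera (mm) | Fixed cameras (mm) | Expected (mm) |
|---|---|---|---|
| Knob top | 127.7 | 126.4 | 129 |
| Plug flange | 101.9 | 101.0 | 103 |
| Nut top | 61.9 | 59–60 | 62 |
| Bearing top | 35.7 | 34 | 36 |

**Centring:** the parts sit within about 1–2 mm of the post axes. The bearing and nut are about 1.5 mm off in x. The three cameras disagreed with each other by 3–5 mm on absolute position, so I relied on positions relative to the post seen in the same camera.

**Bystanders:** I never touched the tub, wrench, jar, or the red and brown look-alike gears. The jar measures where it was. The others I only checked by eye in the last scene picture. The highest force I read was about 27 N, while pressing the gear down.

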